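# Load the rolling utensil caddy and park it on its mat

## Robot

A 6-joint arm with a two-finger parallel gripper is mounted at the origin on the work surface. World frame = base frame: x ahead of the robot, y to its left, z up, the work surface at z = 0. Lengths are in mm, angles in rad, forces in N, time in s.
With the tool pointing down it reaches from about 275 to 850 mm from the base axis. Payload 5.2 kg.
Tool frame: the origin (TCP) lies on the mounting face of the last link; the fingertips stand 173 mm ahead of it and the grasp point (between the pads) lies 155 mm ahead of it; z points along the fingers, y is the line along which they close (so a half turn about z gives the same grasp; the last joint's range is limited). The gripper opens to 85 mm and grips with 20 to 120 N. Pads are 22 mm wide; open, the fingers measure 114 mm over their backs; the gripper's body (76 mm by 85 mm) begins 54 mm behind the grasp point. The pads swing forward as they close: fully open they stand 13 mm farther back than shut.
Start: joints at [-1.35, 0.259, 1.535, -0, 1.348, -0.203], TCP at [226.196, -501.34, 404.71] pointing down, gripper open.
Joint ranges: [-3.14, 3.14], [-0.91, 2.08], [0.19, 2.58], [-1.22, 4.36], [0.22, 2.71], [-3.12, 3.12]. Speed limits (rad/s): [2.57, 2.57, 3.14, 3.14, 3.14, 3.14].

## Interface

Orientations are given as a unit quaternion [x, y, z, w].
In Python, from plant import arm, optics gives the robot as it stands.
- The arm moves only by the tool carry_out, never from a script. Its argument "steps" is a list of rows, each a list of 7 numbers: the shift along the world's x, y, z in mm, then the turn, a rotation vector about the world's x, y, z in degrees, then the opening, from 0 (shut) to 1 (fully open). In form: [[tx, ty, tz, ax, ay, az, jaw], ...]. A call has 1 to 20 rows; each row shifts and turns the commanded pose from where the row before left it; what a row does not reach is not made up. A row lasts 1/8 s, in which the tool goes at most 62.5 mm and 10.7 degrees, less where a joint would pass 70% of its speed; a pose out of reach is approached as far as the arm can. A call with a gripper value outside its range is refused whole. The fingers move at their own pace and stop on an object; "grip_force" is the grip in N (left out, the last holds). Time passes only in rows, so rows that do not move let the fingers close. It gives the time, the measured TCP pose, the force, the opening and the grip force at its end, in the units of the state.
- arm.observe(): the state, without advancing time (a new reading comes with each control period).
- optics.snapshot(name): name is "side" or "top" or "wrist"; returns (picture, depth): 480x640x3 uint8, blue, green, red; 480x640 float32, mm along the optical axis (not along the pixel's ray), 0 where there is no reading.
- optics.camera_info(name): a dict with "intrinsics" (3x3 intrinsics, pixels), "R" (3x3) and "t" (3): a world point X has camera coordinates R X + t; the wrist camera has in their place "mount" (4x4, takes a point from camera to tool coordinates, whose origin is the TCP and whose axes are the flange's). Camera axes: x right, y down, z forward; pixel columns grow to the right and rows downward; lengths in mm; the calibration is good to about 2 mm. The wrist camera is an equidistant fisheye: a pixel r from the principal point sees the ray r / f radians off the axis. A picture is of the moment at which its call begins: read the wrist's pose just before it. camera_info takes no time and is no camera call.
- arm.job_done(): hands the job in; it is judged then, once.
The state is a dict: "t": time; "q": joint angles; "joint_velocities": joint speeds; "tau": joint torques, N m; "tcp_pos": TCP position; "tool_rot": TCP orientation; "wrist_force": force on the tool from outside, world axes, zero at the start; "ft_torque": the same for the moment, N m; "opening": finger opening in mm; "grip_force": force on a finger pad.
Only numpy, scipy, OpenCV 4.12 (cv2) and the standard library are available. Lean on these libraries where they do the work, as an engineer would, in place of code of your own. Each camera call takes 0.05 s, during which the arm holds its last target. There are 200 camera calls.

## Task

Stand every spatula that lies on the worktop in the bin of the wheeled caddy, handle end down on the bin's floor and blade up. Then push the loaded caddy forwards by its bar, without lifting or tipping it, until all four castors trail straight behind their pivots while it is still well short of its place, and steer it onto the grey mat: centred, square to the mat, nose at the red stripe, castors still trailing straight. Let go of it there and leave the mug, jar and bowl where they are.

Things in the scene. Friction and masses are not known exactly. Their poses are not given: they have to be found in the camera images.
- caddy: white open-topped utensil bin on a plate with four swivel castors, blue push bar behind; 0.85 kg, 300 x 110 x 180 mm. Origin on the counter under the bin's centre; +x towards its nose (red plate on the front wall), the way it is pushed; +y to its left. Plate 206 x 110 mm. Rolls easily (about 1 N), stays where it is left. Wheels 24 mm across, castor pivots at x +-75, y +-40 mm
- handle (a point): middle of the caddy's push bar, at x = -190, y = 0, z = 172 mm in the caddy's frame. The bar runs along the caddy's y, 104 mm long, 12 mm thick (x), 16 mm high (z), on two thin posts at y = +-46 mm that rake forward and down to the plate's rear edge; pinch it from above across its 12 mm
- bin_floor (a point): centre of the bin's floor, 40 mm above the caddy's origin, axes as the caddy's. Bin inside 78 mm across (y), walls 4 mm thick, rim 90 mm above the floor; four cross walls, 3 mm thick and 80 mm high, make five compartments 36 (x) x 78 (y) mm, centres at x = -78, -39, 0, +39, +78 mm
- nose (a point): middle of the front edge of the caddy's plate, 103 mm ahead of its origin and 35 mm up
- mat: flat pale grey parking mat (no thickness to speak of) on the counter, 230 x 140 mm, a red stripe across one end. Origin at its centre; +x along its length towards the striped end, where the caddy's nose belongs
- castor_fl (a joint): front left castor's swivel angle about the caddy's vertical (rad): 0 = the wheel trails straight behind its pivot when the caddy rolls towards its nose; stops at +-2.8. Trail 9 mm: rolling the caddy straight forward some 50 to 60 mm swings it to about 0; rolling it backwards swings it round
- castor_fr (a joint): front right castor's swivel angle about the caddy's vertical (rad): 0 = the wheel trails straight behind its pivot when the caddy rolls towards its nose; stops at +-2.8. Trail 9 mm: rolling the caddy straight forward some 50 to 60 mm swings it to about 0; rolling it backwards swings it round
- castor_rl (a joint): rear left castor's swivel angle about the caddy's vertical (rad): 0 = the wheel trails straight behind its pivot when the caddy rolls towards its nose; stops at +-2.8. Trail 9 mm: rolling the caddy straight forward some 50 to 60 mm swings it to about 0; rolling it backwards swings it round
- castor_rr (a joint): rear right castor's swivel angle about the caddy's vertical (rad): 0 = the wheel trails straight behind its pivot when the caddy rolls towards its nose; stops at +-2.8. Trail 9 mm: rolling the caddy straight forward some 50 to 60 mm swings it to about 0; rolling it backwards swings it round
- spatula_red: spatula 180 mm long, 60 g: wooden handle 130 x 16 (y) x 14 mm (z) and a rigid red blade 52 x 32 x 10 mm; starts lying on the counter, if present. Origin halfway along its length on its underside; +x towards the blade, z up through the flat side. Handle from x = -90 to +40 mm, centre line 7 mm above the underside
- red_foot (a point): centre of the free end of the red spatula's handle, 90 mm behind its origin (the end that stands on the bin's floor)
- spatula_blue: spatula 180 mm long, 60 g: wooden handle 130 x 16 (y) x 14 mm (z) and a rigid blue blade 52 x 32 x 10 mm; starts lying on the counter, if present. Origin halfway along its length on its underside; +x towards the blade, z up through the flat side. Handle from x = -90 to +40 mm, centre line 7 mm above the underside
- blue_foot (a point): centre of the free end of the blue spatula's handle, 90 mm behind its origin (the end that stands on the bin's floor)
- spatula_green: spatula 180 mm long, 60 g: wooden handle 130 x 16 (y) x 14 mm (z) and a rigid green blade 52 x 32 x 10 mm; starts lying on the counter, if present. Origin halfway along its length on its underside; +x towards the blade, z up through the flat side. Handle from x = -90 to +40 mm, centre line 7 mm above the underside
- green_foot (a point): centre of the free end of the green spatula's handle, 90 mm behind its origin (the end that stands on the bin's floor)
- spatula_yellow: spatula 180 mm long, 60 g: wooden handle 130 x 16 (y) x 14 mm (z) and a rigid yellow blade 52 x 32 x 10 mm; starts lying on the counter, if present. Origin halfway along its length on its underside; +x towards the blade, z up through the flat side. Handle from x = -90 to +40 mm, centre line 7 mm above the underside
- yellow_foot (a point): centre of the free end of the yellow spatula's handle, 90 mm behind its origin (the end that stands on the bin's floor)
- spatula_white: spatula 180 mm long, 60 g: wooden handle 130 x 16 (y) x 14 mm (z) and a rigid white blade 52 x 32 x 10 mm; starts lying on the counter, if present. Origin halfway along its length on its underside; +x towards the blade, z up through the flat side. Handle from x = -90 to +40 mm, centre line 7 mm above the underside
- white_foot (a point): centre of the free end of the white spatula's handle, 90 mm behind its origin (the end that stands on the bin's floor)
- mug: blue mug, 82 mm wide, 95 mm high; bystander. Origin at the centre of its underside
- jar: amber jar with a black cap, 76 mm wide, 120 mm high; bystander. Origin at the centre of its underside
- bowl: white bowl, 120 mm wide, 55 mm high; bystander. Origin at the centre of its underside
Mind the look-alikes: they are no part of the job. What is shaped like the spatula_blue but turquoise is not meant.

How it is judged (in metres and radians):
On the way, in this order (a step that is already met when the one before it is completed fails the run):
1. every spatula present stands in the bin, handle end down near the floor of the bin, blade up (z of red_foot in the frame of bin_floor between -0.01 and 0.035 m and x of red_foot in the frame of bin_floor between -0.1 and 0.1 m and y of red_foot in the frame of bin_floor between -0.041 and 0.041 m and angle between each of spatula_red, spatula_blue, spatula_green, spatula_yellow, spatula_white's own x axis and vertical below 0.8 rad and z of blue_foot in the frame of bin_floor between -0.01 and 0.035 m and x of blue_foot in the frame of bin_floor between -0.1 and 0.1 m and y of blue_foot in the frame of bin_floor between -0.041 and 0.041 m and z of green_foot in the frame of bin_floor between -0.01 and 0.035 m and x of green_foot in the frame of bin_floor between -0.1 and 0.1 m and y of green_foot in the frame of bin_floor between -0.041 and 0.041 m and z of yellow_foot in the frame of bin_floor between -0.01 and 0.035 m and x of yellow_foot in the frame of bin_floor between -0.1 and 0.1 m and y of yellow_foot in the frame of bin_floor between -0.041 and 0.041 m and z of white_foot in the frame of bin_floor between -0.01 and 0.035 m and x of white_foot in the frame of bin_floor between -0.1 and 0.1 m and y of white_foot in the frame of bin_floor between -0.041 and 0.041 m), for 0.3 s.
2. the loaded caddy rolls with all four castors trailing straight (within 0.35 rad), its centre still more than 70 mm from the mat's centre (value of joint castor_fl between -0.35 and 0.35 rad and value of joint castor_fr between -0.35 and 0.35 rad and value of joint castor_rl between -0.35 and 0.35 rad and value of joint castor_rr between -0.35 and 0.35 rad and linear speed of caddy above 0.012 m/s and horizontal distance between caddy and mat above 0.07 m), for 0.1 s.
At the end, for the whole second after the job is handed in: every present spatula stands in the bin, foot within 35 mm of its floor, blade up, within 46 degrees of upright; caddy at rest on its wheels within 20 mm of the mat's centre and 0.15 rad of its length, nose at the stripe; each castor within 0.35 rad of straight (all of step 1 and value of joint castor_fl between -0.35 and 0.35 rad and value of joint castor_fr between -0.35 and 0.35 rad and value of joint castor_rl between -0.35 and 0.35 rad and value of joint castor_rr between -0.35 and 0.35 rad and horizontal distance between caddy and mat below 0.02 m and angle between the x axis of caddy and the x axis of mat, either way round below 0.15 rad and x of nose in the frame of mat above 0.05 m and linear speed of caddy below 0.01 m/s and angle between caddy's own z axis and vertical below 0.1 rad and height (world z) of caddy below 0.01 m); the robot touches nothing.
It fails at once if the caddy is lifted off the counter (more than 25 mm) (height (world z) of caddy above 0.025 m).
It fails at once if the caddy is tipped by more than 0.35 rad (angle between caddy's own z axis and vertical above 0.35 rad).
It fails at once if the mug is pushed more than 25 mm or knocked over (distance of mug from where it was at the start of the episode above 0.025 m or angle between mug's own z axis and vertical above 0.4 rad).
It fails at once if the jar is pushed more than 25 mm or knocked over (distance of jar from where it was at the start of the episode above 0.025 m or angle between jar's own z axis and vertical above 0.4 rad).
It fails at once if the bowl is pushed more than 25 mm or knocked over (distance of bowl from where it was at the start of the episode above 0.025 m or angle between bowl's own z axis and vertical above 0.4 rad).
Of spatula_red, spatula_blue, spatula_green, spatula_yellow, spatula_white only 3 to 5 are there at a start; the rules pass over those that are not, and their reading is None.
At some moment in a run one of caddy, spatula_red, spatula_blue, spatula_green, spatula_yellow, spatula_white may be knocked a few centimetres aside while the robot is not near it.
It also fails if it takes over 210 s, if anything falls off the work surface, if the arm or the gripper's body presses on something with over 40 N, if the wrist force passes 120 N, or if a joint passes its speed limit or range.

## Working session

There is one attempt and no reset: what is moved stays moved. The work goes in short steps, Python scripts to look and compute and a tool call to move; the robot and the scene stay as the last step left them, time stands still between calls to the robot, and variables do not carry over. Pictures are saved under pics/ and viewed, at most 14 in all, crops included, and the job is handed in when it is done.

Besides the shell and the picture viewer there is one more tool, called after ">>>" by a JSON object that holds its "name" and its "arguments", one argument or row to a line. carry_out: Moves the arm, as the interface text tells. Its arguments: {"type":"object","properties":{"steps":{"type":"array"},"grip_force":{"type":"number"}},"required":["steps"]}

```bash
mkdir -p pics; ls
python3 - <<'E'
from plant import arm, optics
import cv2,numpy as np
s=arm.observe();print(s)
for n in("top","side"):
    p,d=optics.snapshot(n);cv2.imwrite(f"pics/{n}0.png",p);np.save(f"{n}0.npy",d);print(n,optics.camera_info(n))
print(optics.camera_info("wrist"))
E
```

```text
pics
{'t': 0.0, 'q': array([-1.34979817e+00,  2.59322199e-01,  1.53611506e+00,  6.60406589e-07,
        1.34801793e+00, -2.02797901e-01]), 'joint_velocities': array([-0.00125369, -0.00205472, -0.00053626, -0.00075627, -0.00061175,
       -0.00074931]), 'tau': array([-8.10581878e-04, -4.46031332e+01, -2.90570176e+01, -3.65722681e-04,
        1.17919940e-02,  2.57996913e-05]), 'tcp_pos': array([ 226.14343736, -501.10176751,  403.87277264]), 'tool_rot': array([ 9.77633082e-01,  2.10315691e-01, -8.15257663e-06, -9.31232176e-04]), 'wrist_force': array([-0.40950034,  0.66800538,  0.63852722]), 'ft_torque': array([ 0.00589718,  0.02766177, -0.07040218]), 'grip_force': 0.0, 'opening': 85.50956118443}
top {'intrinsics': array([[582.7376901 ,   0.        , 321.69061715],
       [  0.        , 582.7376901 , 244.15317869],
       [  0.        ,   0.        ,   1.        ]]), 'R': array([[ 0.02550058, -0.99961579,  0.01086238],
       [-0.99745251, -0.02616651, -0.0663611 ],
       [ 0.06661983, -0.00914246, -0.99773655]]), 't': array([  50.61232085,  514.23424515, 1610.26020407])}
side {'intrins
[... 191 characters left out ...]
0270852, -0.01052243],
       [-0.11866827,  0.61374351, -0.7805362 ],
       [ 0.16467941, -0.76303877, -0.62502202]]), 't': array([ 497.07527717,   96.03392839, 1285.59491938])}
{'intrinsics': array([[371.64829954,   0.        , 323.02351325],
       [  0.        , 371.64829954, 242.11196681],
       [  0.        ,   0.        ,   1.        ]]), 'mount': array([[ 1.29025393e-03, -9.51146231e-01, -3.08738049e-01,
         7.83865832e+01],
       [ 9.99998976e-01,  1.41818282e-03, -1.89955978e-04,
        -1.31969949e-01],
       [ 6.18522909e-04, -3.08737488e-01,  9.51147087e-01,
         3.06334447e+01],
       [ 0.00000000e+00,  0.00000000e+00,  0.00000000e+00,
         1.00000000e+00]])}
```

View pics/top0.png

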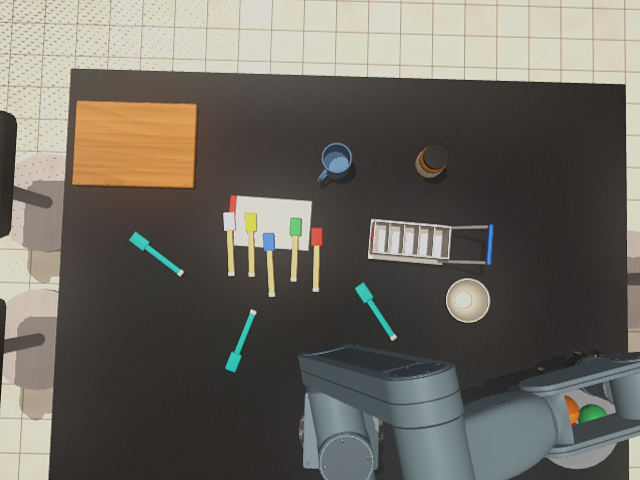

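View pics/side0.png

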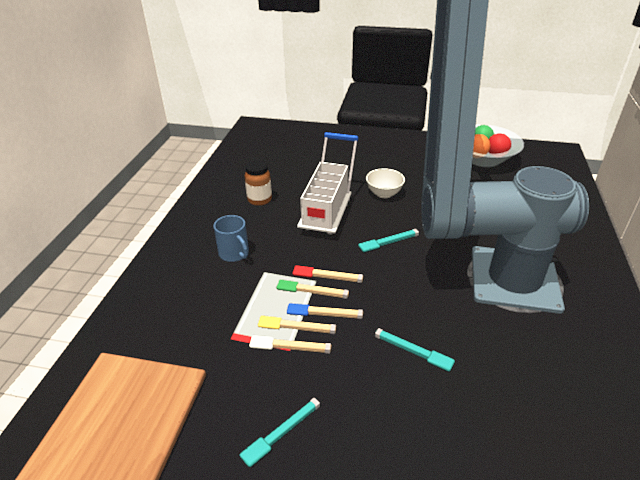

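The top view shows five candidates with wooden handles: white blade at (229,220), yellow (251,222), blue (268,241), green (296,227) and red (317,237). The three turquoise ones at (155,253), (240,342) and (375,310) are look-alikes. The caddy is at (410,240) with its nose to image-left and its bar at (490,245). The mat is at (272,222) with its stripe on the left.

```bash
cat > h.py <<'E'
from plant import arm, optics
import cv2,numpy as np
def cast(px,z,n="top"):
    c=optics.camera_info(n);K,R,t=c["intrinsics"],c["R"],c["t"]
    px=np.atleast_2d(np.float64(px));r=np.c_[px,np.ones(len(px))]@np.linalg.inv(K).T@R
    o=-R.T@t; return o+r*((z-o[2])/r[:,2])[:,None]
def proj(X,n="top"):
    c=optics.camera_info(n);p=(c["R"]@np.asarray(X,float)+c["t"]);p=c["intrinsics"]@p;return p[:2]/p[2]
RNG={'red':[((0,120,90),(6,255,255)),((175,120,90),(180,255,255))],'blue':[((103,130,90),(118,255,255))],
 'green':[((50,100,70),(72,255,255))],'yellow':[((24,140,120),(33,255,255))]}
WOOD=((12,40,120),(23,170,255))
def mask(hsv,rs): return sum(cv2.inRange(hsv,*r) for r in rs)
def blobs(m,a=25):
    n,l,s,c=cv2.connectedComponentsWithStats(m);return [(s[i,4],c[i],l==i) for i in range(1,n) if s[i,4]>=a]
def axis(b,z):
    ys,xs=np.nonzero(b);P=cast(np.c_[xs,ys],z)[:,:2];c=P.mean(0);w,V=np.linalg.eigh(np.cov((P-c).T));u=V[:,1];u=u*np.sign(u[0])
    q=(P-c)@u;return c,u,q.min(),q.max()
def spats(pic):
    hsv=cv2.cvtColor(pic,cv2.COLOR_BGR2HSV)
    for a,c,b in blobs(mask(hsv,[WOOD]),60):
        if a>600: continue
        cc,u,lo,hi=axis(b,14); print("wood px",c.round(),a,"c",cc.round(1),"yaw",round(np.degrees(np.arctan2(u[1],u[0])),1),"ends",(cc+u*lo).round(),(cc+u*hi).round())
    for k,r in RNG.items():
        for a,c,b in blobs(mask(hsv,r),30):
            if 100<c[0]<520: print(k,c.round(),a,cast(c,10).round(0))
def caddy(pic):
    hsv=cv2.cvtColor(pic,cv2.COLOR_BGR2HSV)
    bl=max((b for b in blobs(mask(hsv,RNG['blue'])) if b[1][0]>0 and (lambda s:s[1]>1.8*s[0])(sorted(cv2.minAreaRect(np.argwhere(b[2])[:,::-1].astype(np.float32))[1])) and b[0]>80),key=lambda b:b[0])
    c,u,lo,hi=axis(bl[2],180);print("bar px",bl[1].round(),bl[0],"c",c.round(1),"len",round(hi-lo),"caddy yaw",round(np.degrees(np.arctan2(u[1],u[0]))+90,1))
E
python3 - <<'E'
from h import *
p=cv2.imread("pics/top0.png");spats(p);caddy(p)
hsv=cv2.cvtColor(p,cv2.COLOR_BGR2HSV)
D=np.load("top0.npy")
# mat outline
m=cv2.inRange(hsv,(0,0,150),(180,50,255));m[:,:225]=0;m[:190]=0;m[255:]=0;m[:,330:]=0
m|=mask(hsv,RNG['red']);m[:,:225]=0;m[255:]=0;m[:190]=0;m[:,313:]=0
ys,xs=np.nonzero(m);P=cast(np.c_[xs,ys],0)[:,:2].astype(np.float32);r=cv2.minAreaRect(P);print("mat",r,cv2.boxPoints(r).round())
# caddy rim
m=cv2.inRange(hsv,(0,0,110),(180,60,255));m[:,:362]=0;m[:,460:]=0;m[:210]=0;m[270:]=0
b=max(blobs(m),key=lambda b:b[0]);print(cast(b[1],130),b[0])
for q in [(371,220),(451,226),(449,261),(371,256)]:print(q,cast(q,130).round(),D[q[1],q[0]])
for n,q,z in[("mug",(337,160),95),("jar",(433,160),120),("bowl",(468,300),55)]:print(n,cast(q,z).round())
big=cv2.resize(p[180:320,215:505],None,fx=2.7,fy=2.7,interpolation=cv2.INTER_CUBIC);cv2.imwrite("pics/c1.png",big)
E
```

```text
wood px [40. 79.] 376 c [961.3 875.2] yaw -0.4 ends [746. 877.] [1192.  874.]
wood px [79. 25.] 103 c [1122.7  771.8] yaw -0.6 ends [1045.  773.] [1195.  771.]
wood px [108.  36.] 146 c [1092.3  687.6] yaw -9.3 ends [998. 703.] [1196.  671.]
wood px [174.  22.] 62 c [1139.9  501.9] yaw 0.5 ends [1068.  501.] [1204.  503.]
wood px [238.  37.] 109 c [1101.1  317.7] yaw -0.4 ends [1013.  318.] [1209.  317.]
wood px [300.  21.] 74 c [1152.2  141.5] yaw -23.8 ends [1110.  160.] [1208.  117.]
wood px [337.  31.] 187 c [1126.6   36. ] yaw -0.1 ends [997.  36.] [1219.   36.]
wood px [368.  34.] 175 c [1119.1  -52.9] yaw 3.4 ends [998. -60.] [1221.  -47.]
wood px [419.  35.] 385 c [1120.7 -200.7] yaw 2.1 ends [ 996. -205.] [1226. -197.]
wood px [482.  29.] 415 c [1144.  -381.2] yaw -4.2 ends [ 993. -370.] [1235. -388.]
wood px [546.  39.] 514 c [1121.  -566.3] yaw -15.7 ends [ 992. -530.] [1244. -601.]
wood px [608.  40.] 534 c [1123.2 -745.5] yaw -1.8 ends [ 997. -741.] [1245. -749.]
wood px [11. 53.] 240 c [1035.8  959.9] yaw -2.2 ends [864. 966.] [1183.  954.]
wood px [304.  58.] 68 c [104
[... 734 characters left out ...]
1 [[536.  79.  10.]]
blue [489. 244.] 216 [[ 526. -408.   10.]]
blue [269. 242.] 166 [[516. 213.  10.]]
green [295. 226.] 172 [[562. 139.  10.]]
yellow [250. 221.] 175 [[572. 265.  10.]]
bar px [489. 244.] 216 c [ 513.6 -357.2] len 102 caddy yaw 86.1
mat ((567.7636108398438, 214.47125244140625), (252.20924377441406, 148.947998046875), 87.20185852050781) [[487.  92.]
 [636.  85.]
 [648. 337.]
 [500. 344.]]
[[ 516.42054896 -164.12361628  130.        ]] 3018
(371, 220) [[572. -62. 130.]] 1611.5663
(451, 226) [[ 561. -271.  130.]] 1646.0541
(449, 261) [[ 470. -267.  130.]] 1571.806
(371, 256) [[478. -64. 130.]] 1606.9409
mug [[735.  29.  95.]]
jar [[ 737. -224.  120.]]
bowl [[ 369. -337.   55.]]
```

View pics/c1.png

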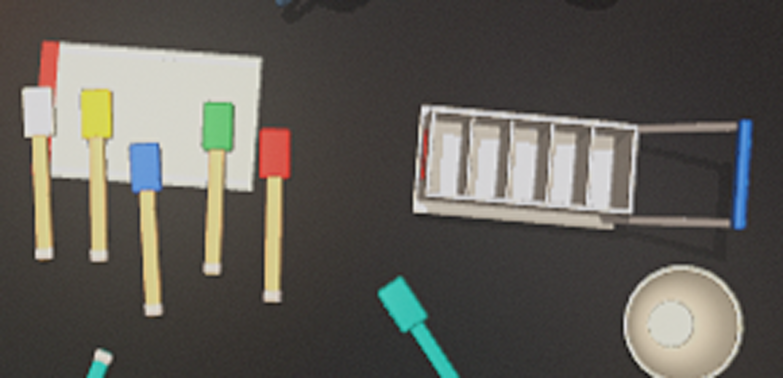

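Only the five wooden-handled spatulas are meant, and the close crop confirms their colours and that the feet point towards the robot. I'll go to red first.

>>> {"name": "carry_out", "arguments": {
  "steps": [
    [22,47.8,0,0,0,-1.92,0.5],
    [22,47.8,0,0,0,-1.92,0.5],
    [22,47.8,0,0,0,-1.92,0.5],
    [22,47.8,0,0,0,-1.92,0.5],
    [22,47.8,0,0,0,-1.92,0.5],
    [22,47.8,0,0,0,-1.92,0.5],
    [22,47.8,0,0,0,-1.92,0.5],
    [22,47.8,0,0,0,-1.92,0.5],
    [22,47.8,0,0,0,-1.92,0.5],
    [22,47.8,0,0,0,-1.92,0.5],
    [22,47.8,0,0,0,-1.92,0.5],
    [22,47.8,0,0,0,-1.92,0.5],
    [0,0,-50,0,0,0,0.5],
    [0,0,-50,0,0,0,0.5],
    [0,0,-20,0,0,0,0.5],
    [0,0,0,0,0,0,0.5],
    [0,0,0,0,0,0,0.5]
  ],
  "grip_force": 60
}}

```text
t: 2.22
tcp_pos: [490.7, 72.2, 285.6]
tool_rot: [1.0, 0.011, 0.001, 0.0]
wrist_force: [-0.4, -0.1, -0.1]
opening: 42.8
grip_force: 0.0
```

```bash
cat >> h.py <<'E'
from scipy.spatial.transform import Rotation as Ro
def wcast(px,z,s):
    c=optics.camera_info("wrist");K=c["intrinsics"];M=c["mount"];d=np.atleast_2d(np.float64(px))-K[:2,2]
    r=np.hypot(*d.T);th=r/K[0,0];k=np.sin(th)/np.maximum(r,1e-9)
    ray=np.c_[d*k[:,None],np.cos(th)];Rw=Ro.from_quat(s["tool_rot"]).as_matrix()
    o=s["tcp_pos"]+Rw@M[:3,3];v=ray@(Rw@M[:3,:3]).T;return o+v*((z-o[2])/v[:,2])[:,None]
def wlook(name,xr,yr,z=14):
    "wood axes in the wrist view inside world window"
    s=arm.observe();p,d=optics.snapshot("wrist");cv2.imwrite(f"pics/{name}.png",p)
    print("t",round(s["t"],2),"tcp",s["tcp_pos"].round(1),"z",Ro.from_quat(s["tool_rot"]).as_matrix()[:,2].round(3))
    hsv=cv2.cvtColor(p,cv2.COLOR_BGR2HSV)
    for nm,rs in [("wood",[WOOD])]+list(RNG.items()):
        for a,c,b in blobs(mask(hsv,rs),80):
            ys,xs=np.nonzero(b);P=wcast(np.c_[xs,ys],z,s)[:,:2];cc=P.mean(0)
            if not(xr[0]<cc[0]<xr[1] and yr[0]<cc[1]<yr[1]):continue
            w,V=np.linalg.eigh(np.cov((P-cc).T));u=V[:,1]*np.sign(V[0,1]);q=(P-cc)@u
            print(nm,c.round(),a,"c",cc.round(1),"yaw",round(np.degrees(np.arctan2(u[1],u[0])),1),"ends",(cc+u*q.min()).round(1),(cc+u*q.max()).round(1))
    return p
E
python3 - <<'E'
from h import *
wlook("w1",(300,700),(-50,400))
# caddy rim from top0
c=np.array([(428,110),(637,125),(632,213),(425,199)])/2.7+(215,180)
P=cast(c,130)[:,:2];print(P.round(1),"cen",P.mean(0).round(1),[round(np.linalg.norm(P[i]-P[(i+1)%4])) for i in range(4)])
f=P[[0,3]].mean(0)-P[[1,2]].mean(0);print("yaw",np.degrees(np.arctan2(f[1],f[0])))
c=np.array([(42,41),(262,57),(252,190)])/2.7+(215,180);P=cast(c,0)[:,:2];print("mat",P.round(1),((P[0]+P[2])/2).round(1),np.linalg.norm(P[1]-P[0]),np.linalg.norm(P[1]-P[2]),np.degrees(np.arctan2(*(P[0]-P[1])[::-1])))
E
```

```text
t 2.23 tcp [490.7  72.2 285.6] z [ 0.001 -0.    -1.   ]
wood [ 89. 235.] 684 c [491.8 256.9] yaw 5.6 ends [426.4 250.5] [544.2 262. ]
wood [ 38. 239.] 773 c [487.8 317.2] yaw 4.2 ends [425.7 312.6] [544.8 321.5]
wood [227. 251.] 992 c [481.3 140. ] yaw -2.4 ends [414.3 142.8] [534.  137.8]
wood [ 82. 264.] 179 c [466.9 268.5] yaw 3.4 ends [424.8 266. ] [509.1 271.1]
wood [310. 284.] 1552 c [458.   80.6] yaw 0.1 ends [387.9  80.5] [507.3  80.6]
wood [151. 295.] 758 c [443.6 205.8] yaw 4.3 ends [388.9 201.7] [489.8 209.2]
red [32. 93.] 948 c [611. 307.] yaw 3.5 ends [555.9 303.6] [640.1 308.8]
red [310. 181.] 3625 c [532.8  81.2] yaw 0.9 ends [506.5  80.8] [557.8  81.6]
red [ 39. 186.] 94 c [533.4 304.3] yaw 0.5 ends [514.5 304.1] [546.1 304.4]
blue [132. 207.] 2425 c [515.  211.4] yaw 3.2 ends [489.2 209.9] [539.8 212.8]
green [223. 142.] 3257 c [558.9 139.2] yaw -0.0 ends [533.2 139.2] [583.3 139.2]
yellow [ 71. 140.] 1793 c [568.1 264.5] yaw 3.7 ends [543.4 262.9] [592.7 266.1]
[[ 569.9  -68.6]
 [ 560.7 -271. ]
 [ 475.5 -267.1]
 [ 483.8  -67.4]] cen [ 522.5 -168.5] [203, 85, 200, 86]
yaw 87.51233124963059
mat [[646.  325.3]
 [635.4  94.2]
 [495.3 100.9]] [570.7 213.1] 231.34034195571414 140.21492819819719 87.35917423201472
```

The wrist view has red at (310,284) px, y = 80.6. That agrees with the blades in both views, so I'll correct by +8.5 mm in y and grasp.

>>> {"name": "carry_out", "arguments": {
  "steps": [
    [-1,8.5,-50,0,0,0,0.5],
    [0,0,-40,0,0,0,0.5],
    [0,0,-19,0,0,0,0.5],
    [0,0,0,0,0,0,0.5],
    [0,0,0,0,0,0,0.0],
    [0,0,0,0,0,0,0.0],
    [0,0,0,0,0,0,0.0],
    [0,0,0,0,0,0,0.0],
    [0,0,40,0,0,0,0.0],
    [0,0,50,0,0,0,0.0],
    [0,0,40,0,0,0,0.0],
    [0,0,0,0,0,0,0.0]
  ]
}}

```text
t: 3.78
tcp_pos: [490.4, 80.8, 310.0]
tool_rot: [1.0, 0.011, 0.005, 0.0]
wrist_force: [0.5, -1.1, -0.9]
opening: 13.7
grip_force: 58.9
```

>>> {"name": "carry_out", "arguments": {
  "steps": [
    [0,0,40,0,0,-1.3,0.0],
    [-11,-41,20,0,-6,-0.3,0.0],
    [-11,-41,10,0,-6,-0.3,0.0],
    [-11,-41,5,0,-6,-0.3,0.0],
    [-11,-41,5,0,-6,-0.3,0.0],
    [-11,-41,5,0,-6,-0.3,0.0],
    [-11,-41,5,0,-6,-0.3,0.0],
    [-11,-41,5,0,-6,-0.3,0.0],
    [-13,-40,5,0,-3,-0.4,0.0],
    [0,0,0,0,0,0,0.0],
    [0,0,0,0,0,0,0.0]
  ]
}}

```text
t: 5.15
tcp_pos: [398.9, -245.9, 404.9]
tool_rot: [0.924, -0.022, 0.382, -0.0]
wrist_force: [-0.0, 1.0, -0.3]
opening: 14.3
grip_force: 59.0
```

Run:
```python
from h import *
from scipy.optimize import least_squares
s=arm.observe();R=Ro.from_quat(s["tool_rot"]).as_matrix();print(s["q"].round(3),s["tcp_pos"].round(1),R.round(3),s["wrist_force"].round(1),s["opening"])
p,d=optics.snapshot("side");u,v=proj([519,-246,290],"side").astype(int);print(u,v)
cv2.imwrite("pics/s1.png",cv2.resize(p[max(v-150,0):v+100,max(u-130,0):u+170],None,fx=2,fy=2))
```

```text
[-1.039 -0.04   2.014  0.871  0.901  0.108] [ 398.9 -245.9  404.9] [[ 0.707 -0.041  0.706]
 [-0.041 -0.999 -0.017]
 [ 0.706 -0.017 -0.708]] [-0.   1.  -0.3] 14.3161593479876
332 115
```

View pics/s1.png

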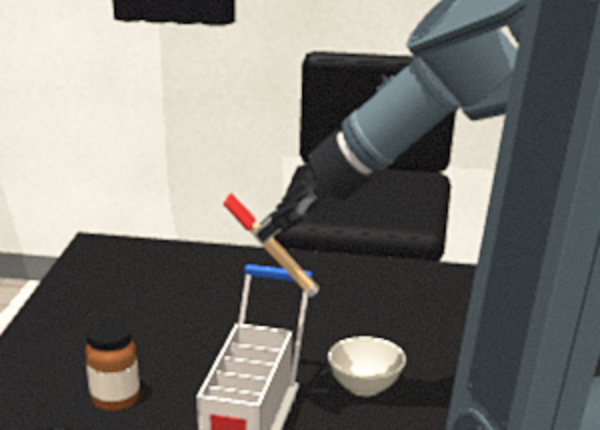

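The side view shows red held firmly at 45° at crop (262,235), above the caddy. The wrist sits about 365 mm behind the TCP, so a fully level tool won't reach. I'll lean the tool 65° instead, which leaves the spatula 25° off upright, and test reach while hovering.

>>> {"name": "carry_out", "arguments": {
  "steps": [
    [-3,-9,0,0,0,9.4,0.0],
    [-3,-9,-12,0.7,-5,0,0.0],
    [0,0,-12,0.7,-5,0,0.0],
    [0,0,-12,0.7,-5,0,0.0],
    [0,0,0,0.7,-5,0,0.0],
    [0,0,0,0,0,0,0.0],
    [0,0,0,0,0,0,0.0]
  ]
}}

```text
t: 6.08
tcp_pos: [393.6, -263.5, 369.8]
tool_rot: [0.842, 0.05, 0.536, -0.044]
wrist_force: [-0.3, 0.3, -0.1]
opening: 14.1
grip_force: 59.0
```

```bash
cat >> h.py <<'E'
def tool():
    s=arm.observe();R=Ro.from_quat(s["tool_rot"]).as_matrix();z=R[:,2]
    print("t",round(s["t"],1),"q",s["q"].round(2),"tcp",s["tcp_pos"].round(1),"tilt",round(np.degrees(np.arccos(-z[2])),1),"az",round(np.degrees(np.arctan2(z[1],z[0])),1),"y",R[:,1].round(3),"handle",(s["tcp_pos"]+169*z).round(1),"foot",(s["tcp_pos"]+169*z-112*R[:,0]).round(1),"F",s["wrist_force"].round(1),"open",round(s["opening"],1));return s
E
python3 -c "
from h import *
tool()"
```

```text
t 6.1 q [-1.2   0.09  2.13  1.34  1.13 -0.53] tcp [ 393.6 -263.5  369.8] tilt 65.1 az 8.1 y [ 0.131 -0.991 -0.02 ] handle [ 545.4 -242.   298.6] foot [ 498.3 -246.2  197. ] F [-0.3  0.3 -0.1] open 14.1
```

```bash
python3 -c "
from h import *
p,d=optics.snapshot('top');cv2.imwrite('pics/t2.png',p);caddy(p)"
```

```text
bar px [490. 236.] 127 c [ 534.5 -358.8] len 63 caddy yaw 87.2
```

>>> {"name": "carry_out", "arguments": {
  "steps": [
    [0,0,-25,0,0,0,0.0],
    [0,0,-25,0,0,0,0.0],
    [0,0,-20,0,0,0,0.0],
    [0,0,0,0,0,0,0.0],
    [0,0,0,0,0,0,0.0]
  ]
}}

```text
t: 6.75
tcp_pos: [393.5, -264.4, 300.5]
tool_rot: [0.841, 0.05, 0.537, -0.043]
wrist_force: [-0.0, 0.3, -0.7]
opening: 14.0
grip_force: 59.0
```

Run:
```python
from h import *
tool()
p,d=optics.snapshot("side")
cv2.imwrite("pics/s2.png",cv2.resize(p[60:260,250:450],None,fx=3,fy=3,interpolation=cv2.INTER_CUBIC))
```

```text
t 6.8 q [-1.2   0.23  2.21  1.45  1.1  -0.77] tcp [ 393.5 -264.4  300.5] tilt 65.2 az 8.0 y [ 0.13  -0.991 -0.019] handle [ 545.4 -243.1  229.7] foot [ 498.6 -247.3  128. ] F [-0.   0.3 -0.7] open 14.0
```

View pics/s2.png

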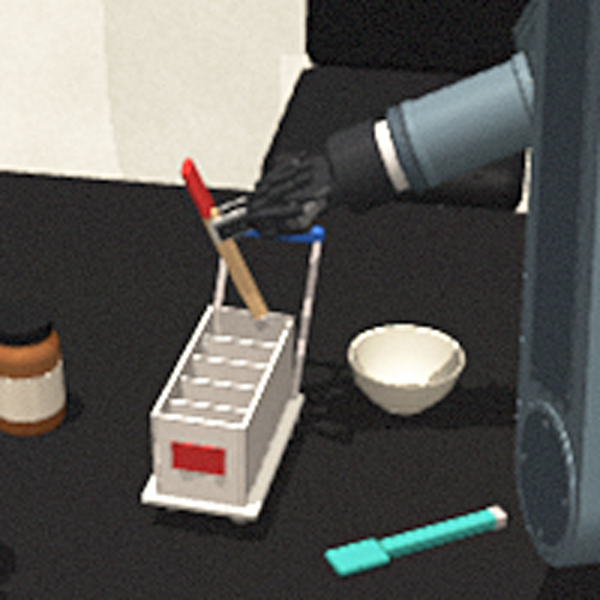

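The side crop shows the foot at (265,318), inside the rear compartment at rim height. I'll lower it the rest of the way and release.

>>> {"name": "carry_out", "arguments": {
  "steps": [
    [0,0,-20,0,0,0,0.0],
    [0,0,-20,0,0,0,0.0],
    [0,0,-20,0,0,0,0.0],
    [0,0,-18,0,0,0,0.0],
    [0,0,0,0,0,0,0.0],
    [0,0,0,0,0,0,0.33],
    [0,0,0,0,0,0,0.33],
    [0,0,0,0,0,0,0.33]
  ]
}}

```text
t: 7.8
tcp_pos: [393.3, -264.4, 222.4]
tool_rot: [0.841, 0.05, 0.537, -0.043]
wrist_force: [0.7, -0.2, -0.7]
opening: 28.5
grip_force: 0.0
```

>>> {"name": "carry_out", "arguments": {
  "steps": [
    [-20,-3,9,0,0,0,0.33],
    [-30,-4,14,0,0,0,0.33],
    [-30,-4,14,0,0,0,0.4],
    [0,0,45,-1.3,9.2,0,0.4],
    [0,0,45,-1.3,9.2,0,0.4],
    [0,-20,45,-1.3,9.2,0,0.4],
    [50,-20,5,-1.3,9.2,0,0.4],
    [50,-20,0,-1.3,9.2,0,0.4],
    [50,-20,0,-1.3,9.2,0,0.4],
    [51,-2,0,-1.2,9.2,0,0.4],
    [0,0,0,0,0,-10,0.4],
    [0,0,0,0,0,0,0.4]
  ]
}}

```text
t: 9.3
tcp_pos: [515.3, -356.5, 387.3]
tool_rot: [0.999, -0.026, 0.018, -0.005]
wrist_force: [-0.5, -0.7, -0.1]
opening: 34.0
grip_force: 0.0
```

Run:
```python
from h import *
s=tool()
p,d=optics.snapshot("side");q,d=optics.snapshot("wrist")
cv2.imwrite("pics/s3.png",np.hstack([cv2.resize(p[100:260,250:410],(400,400)),cv2.resize(q[:, 80:560],(400,400))]))
hsv=cv2.cvtColor(q,cv2.COLOR_BGR2HSV)
for a,c,b in blobs(mask(hsv,RNG['blue']),100):
    ys,xs=np.nonzero(b);P=wcast(np.c_[xs,ys],180,s)[:,:2];r=cv2.minAreaRect(P.astype(np.float32));print(c.round(),a,r)
```

```text
t 9.3 q [-0.79  0.4   1.38  0.03  1.35  0.82] tcp [ 515.3 -356.5  387.3] tilt 2.2 az 14.2 y [-0.053 -0.999 -0.011] handle [ 521.6 -354.9  218.5] foot [ 409.9 -349.   214.4] F [-0.5 -0.7 -0.1] open 34.0
[328. 297.] 2442 ((513.7393188476562, -356.63262939453125), (12.085566520690918, 102.6401138305664), 86.675048828125)
```

View pics/s3.png

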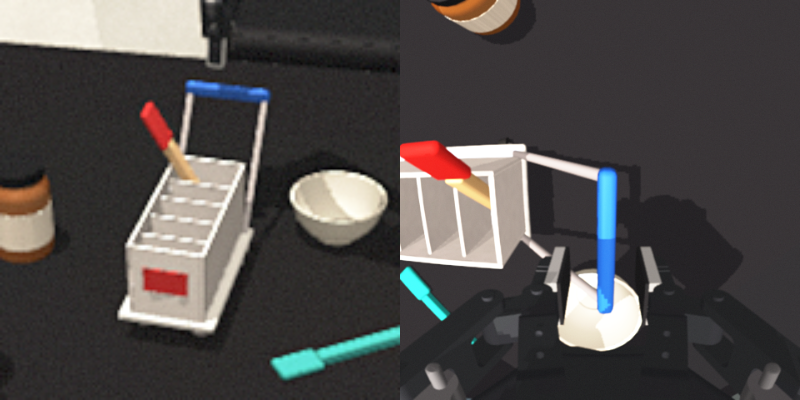

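The crop shows red standing in the rear compartment and the bar at (513.7,-356.6). I'll pinch the bar and roll the caddy back 150 mm onto the mat's axis, so the other compartments come within tilted-tool reach.

>>> {"name": "carry_out", "arguments": {
  "steps": [
    [-1.5,0,-20,-0.3,2.1,0,0.4],
    [0,0,-30,0,0,0,0.4],
    [0,0,-13,0,0,0,0.4],
    [0,0,0,0,0,0,0.4],
    [0,0,0,0,0,0,0.0],
    [0,0,0,0,0,0,0.0],
    [0,0,0,0,0,0,0.0],
    [0,-3,0,0,0,0,0.0],
    [1,-7,0,0,0,0,0.0],
    [2,-10,0,0,0,0,0.0],
    [2,-13,0,0,0,0,0.0],
    [2,-13,0,0,0,0,0.0],
    [2,-13,0,0,0,0,0.0]
  ],
  "grip_force": 40
}}

```text
t: 11.02
tcp_pos: [521.2, -416.9, 324.0]
tool_rot: [1.0, -0.027, -0.001, -0.003]
wrist_force: [-4.9, 3.5, 0.7]
opening: 11.4
grip_force: 48.9
```

>>> {"name": "carry_out", "arguments": {
  "steps": [
    [2,-13,0,0,0,0,0.0],
    [2,-13,0,0,0,0,0.0],
    [3,-13,0,0,0,0,0.0],
    [3,-13,0,0,0,0,0.0],
    [3,-13,0,0,0,0,0.0],
    [2,-13,0,0,0,0,0.0],
    [1,-10,0,0,0,0,0.0],
    [0,-5,0,0,0,0,0.0],
    [0,0,0,0,0,0,0.0],
    [0,0,0,0,0,0,0.4],
    [0,0,0,0,0,0,0.4],
    [0,0,40,0,0,0,0.4],
    [0,0,50,0,0,0,0.4],
    [-20,50,30,0,0,0,0.4],
    [-20,60,0,0,0,0,0.4],
    [-20,60,0,0,0,0,0.4]
  ]
}}

```text
t: 13.02
tcp_pos: [478.1, -339.4, 445.9]
tool_rot: [1.0, -0.028, 0.002, -0.0]
wrist_force: [0.0, 0.5, 1.1]
opening: 34.0
grip_force: 0.0
```

Run:
```python
from h import *
tool()
p,d=optics.snapshot("top");cv2.imwrite("pics/t3.png",p);caddy(p)
hsv=cv2.cvtColor(p,cv2.COLOR_BGR2HSV)
for k in RNG:
    for a,c,b in blobs(mask(hsv,RNG[k]),30):
        if 100<c[0]<560: print(k,c.round(),a,cast(c,10).round(0))
```

```text
t 13.0 q [-0.81  0.3   1.38  0.    1.46  0.82] tcp [ 478.1 -339.4  445.9] tilt 0.2 az 12.0 y [-0.056 -0.998 -0.001] handle [ 478.8 -339.3  276.9] foot [ 366.9 -333.   276.4] F [0.  0.5 1.1] open 34.0Traceback (most recent call last):
  File "<stdin>", line 3, in <module>
  File "h.py", line 28, in caddy
    bl=max((b for b in blobs(mask(hsv,RNG['blue'])) if b[1][0]>0 and (lambda s:s[1]>1.8*s[0])(sorted(cv2.minAreaRect(np.argwhere(b[2])[:,::-1].astype(np.float32))[1])) and b[0]>80),key=lambda b:b[0])
ValueError: max() iterable argument is empty
```

View pics/t3.png

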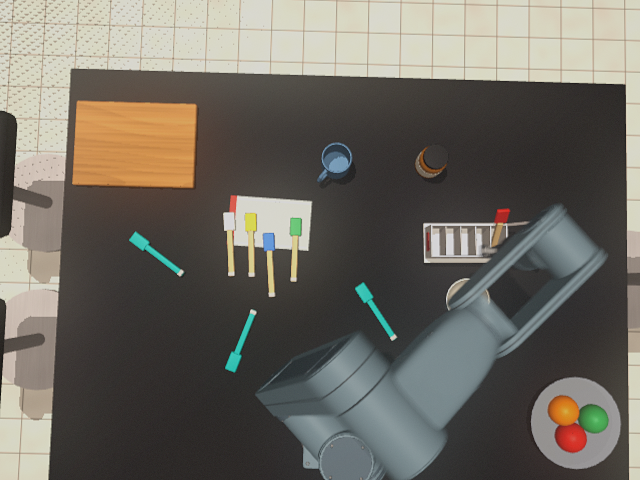

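The top view shows the caddy rolled back to about (464,243) px with red in it; the four others are unmoved. Green is next.

>>> {"name": "carry_out", "arguments": {
  "steps": [
    [4,48,0,0,0,1.7,0.5],
    [4,48,0,0,0,0,0.5],
    [4,48,0,0,0,0,0.5],
    [4,48,0,0,0,0,0.5],
    [4,48,0,0,0,0,0.5],
    [4,48,-20,0,0,0,0.5],
    [4,48,-30,0,0,0,0.5],
    [4,48,-40,0,0,0,0.5],
    [3,48,-40,0,0,0,0.5],
    [3,46,-30,0,0,0,0.5],
    [0,0,0,0,0,0,0.5],
    [0,0,0,0,0,0,0.5]
  ],
  "grip_force": 60
}}

```text
t: 14.58
tcp_pos: [517.4, 137.1, 285.7]
tool_rot: [1.0, -0.013, 0.001, -0.001]
wrist_force: [-0.1, -0.4, 0.4]
opening: 42.6
grip_force: 0.0
```

Run:
```python
from h import *
wlook("w2",(300,700),(-50,400))
p,d=optics.snapshot("top");cv2.imwrite("pics/t4.png",p);caddy(p)
# rim: depth-based points near z 130
c=optics.camera_info("top");v,u=np.mgrid[200:280,400:500];zz=d[200:280,400:500]
X=np.stack([(u-c["intrinsics"][0,2])*zz/c["intrinsics"][0,0],(v-c["intrinsics"][1,2])*zz/c["intrinsics"][1,1],zz],-1).reshape(-1,3)
W=(X-c["t"])@c["R"];m=(abs(W[:,2]-128)<8);r=cv2.minAreaRect(W[m][:,:2].astype(np.float32));print(m.sum(),r,W[m].mean(0))
```

```text
t 14.57 tcp [517.4 137.1 285.7] z [ 0.003  0.002 -1.   ]
wood [162. 177.] 117 c [568.2 248.6] yaw 2.4 ends [543.5 247.6] [595.1 249.7]
wood [102. 279.] 889 c [490.  317.7] yaw 4.2 ends [426.1 313. ] [546.6 321.9]
wood [163. 280.] 937 c [489.1 260. ] yaw 3.0 ends [428.6 256.8] [544.6 263. ]
wood [318. 281.] 1658 c [488.  141.5] yaw -1.1 ends [415.6 143. ] [534.6 140.6]
wood [227. 303.] 317 c [472.  210.5] yaw -6.6 ends [441.9 214. ] [490.5 208.3]
red [ 86. 124.] 1265 c [613.6 310.1] yaw 3.2 ends [559.1 307.1] [641.4 311.7]
red [102. 228.] 116 c [533.8 307.2] yaw 0.5 ends [514.9 307.1] [546.1 307.3]
blue [217. 247.] 2765 c [515.9 212.8] yaw 3.7 ends [489.4 211. ] [540.7 214.4]
green [316. 181.] 3398 c [559.9 140.9] yaw -0.4 ends [534.4 141.1] [584.2 140.7]
yellow [141. 178.] 2382 c [569.  265.3] yaw 3.5 ends [544.2 263.8] [593.5 266.8]
bar px [549. 238.] 217 c [ 531.6 -507.5] len 104 caddy yaw 91.1
421 ((525.091064453125, -308.75653076171875), (87.00305938720703, 183.25009155273438), 1.6234230995178223) [ 528.00946488 -293.51504336  127.78625656]
```

>>> {"name": "carry_out", "arguments": {
  "steps": [
    [-1,3.6,-50,0,0,0,0.5],
    [0,0,-40,0,0,0,0.5],
    [0,0,-19,0,0,0,0.5],
    [0,0,0,0,0,0,0.5],
    [0,0,0,0,0,0,0.0],
    [0,0,0,0,0,0,0.0],
    [0,0,0,0,0,0,0.0],
    [0,0,0,0,0,0,0.0],
    [0,0,40,0,0,0,0.0],
    [0,0,50,0,0,0,0.0],
    [0,0,50,0,0,0,0.0],
    [0,0,50,0,0,0,0.0],
    [0,0,0,0,0,0,0.0]
  ]
}}

```text
t: 16.3
tcp_pos: [516.7, 141.1, 371.7]
tool_rot: [1.0, -0.013, 0.006, -0.002]
wrist_force: [-0.1, 0.3, -0.2]
opening: 14.2
grip_force: 59.2
```

>>> {"name": "carry_out", "arguments": {
  "steps": [
    [-10.6,-45.3,0,0,0,3.5,0.0],
    [-10.6,-45.3,0,0.25,-7.2,0,0.0],
    [-10.6,-45.3,0,0.25,-7.2,0,0.0],
    [-10.6,-45.3,0,0.25,-7.2,0,0.0],
    [-10.6,-45.3,0,0.25,-7.2,0,0.0],
    [-10.6,-45.3,0,0.25,-7.2,0,0.0],
    [-10.6,-45.3,0,0.25,-7.2,0,0.0],
    [-10.6,-45.3,0,0.25,-7.2,0,0.0],
    [-10.6,-45.3,0,0.25,-7.2,0,0.0],
    [-10.6,-45.3,0,0.25,-7.4,0,0.0],
    [-10.6,-45.3,0,0,0,0,0.0],
    [0,0,0,0,0,0,0.0],
    [0,0,0,0,0,0,0.0]
  ]
}}

```text
t: 17.92
tcp_pos: [403.5, -338.7, 364.5]
tool_rot: [0.857, 0.017, 0.516, -0.016]
wrist_force: [0.5, -0.8, -0.8]
opening: 13.9
grip_force: 59.2
```

```bash
python3 -c "
from h import *
tool()
p,d=optics.snapshot('top');caddy(p)"
```

```text
t 17.9 q [-1.22  0.19  2.01  1.31  1.07 -0.47] tcp [ 403.5 -338.7  364.5] tilt 62.1 az 2.9 y [ 0.046 -0.999 -0.009] handle [ 552.7 -331.1  285.5] foot [ 500.3 -332.6  186.5] F [ 0.5 -0.8 -0.8] open 13.9
bar px [549. 239.] 222 c [ 530.8 -507.7] len 104 caddy yaw 91.5
```

>>> {"name": "carry_out", "arguments": {
  "steps": [
    [-4,-18,0,0.1,-2.9,-0.9,0.0],
    [0,0,0,0,0,0,0.0],
    [0,0,-25,0,0,0,0.0],
    [0,0,-25,0,0,0,0.0],
    [0,0,-20,0,0,0,0.0],
    [0,0,0,0,0,0,0.0],
    [0,0,-20,0,0,0,0.0],
    [0,0,-20,0,0,0,0.0],
    [0,0,-15,0,0,0,0.0],
    [0,0,0,0,0,0,0.0]
  ]
}}

```text
t: 19.23
tcp_pos: [400.1, -356.7, 240.6]
tool_rot: [0.843, 0.011, 0.538, -0.012]
wrist_force: [-0.4, 0.0, 0.2]
opening: 13.8
grip_force: 59.2
```

Run:
```python
from h import *
tool()
p,d=optics.snapshot("side");cv2.imwrite("pics/s4.png",cv2.resize(p[90:240,280:430],None,fx=4,fy=4,interpolation=cv2.INTER_CUBIC))
```

```text
t 19.2 q [-1.25  0.45  2.1   1.54  1.06 -0.9 ] tcp [ 400.1 -356.7  240.6] tilt 65.1 az 2.0 y [ 0.032 -0.999 -0.008] handle [ 553.2 -351.2  169.3] foot [ 506.  -351.9   67.8] F [-0.4  0.   0.2] open 13.8
```

View pics/s4.png

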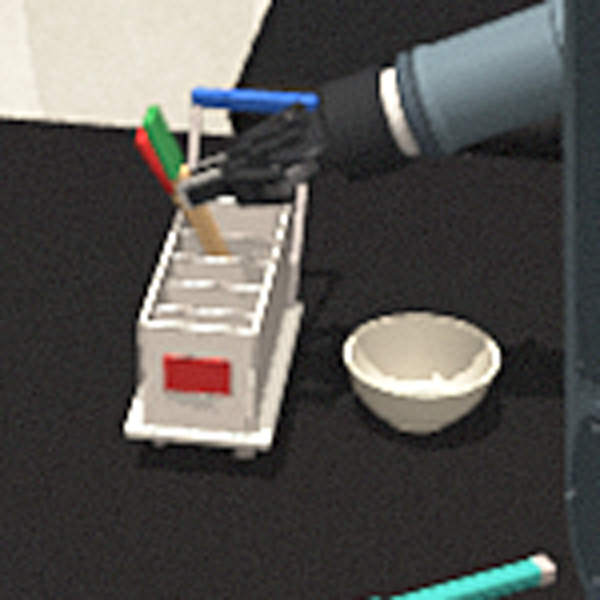

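Crop: green is at (200,215), entering the second compartment from the rear. I'll lower it, release, and go on to blue.

>>> {"name": "carry_out", "arguments": {
  "steps": [
    [0,0,-12,0,0,0,0.0],
    [0,0,-8,0,0,0,0.0],
    [0,0,0,0,0,0,0.0],
    [0,0,0,0,0,0,0.28],
    [0,0,0,0,0,0,0.28],
    [0,0,0,0,0,0,0.28],
    [-20,-1,9,0,0,0,0.28],
    [-30,-1,14,0,0,0,0.28],
    [-30,-1,14,0,0,0,0.4],
    [0,20,40,-0.25,7.2,0,0.4],
    [0,40,40,-0.25,7.2,0,0.4],
    [20,40,30,-0.25,7.2,0,0.4],
    [20,42,10,-0.25,7.2,0,0.4],
    [20,42,5,-0.25,7.2,0,0.4],
    [20,42,0,-0.25,7.2,0,0.4],
    [20,42,0,-0.25,7.2,0,0.5],
    [20,42,0,-0.25,7.2,0,0.5],
    [15,42,0,-0.25,7.3,0,0.5],
    [15,42,0,0,0,2,0.5]
  ]
}}

```text
t: 21.65
tcp_pos: [468.6, 31.2, 380.7]
tool_rot: [0.999, 0.032, 0.006, -0.001]
wrist_force: [0.6, 0.1, 0.2]
opening: 42.8
grip_force: 0.0
```

```bash
python3 -c "
from h import *
tool()"
```

```text
t 21.6 q [-0.17  0.13  1.76  0.01  1.24  1.33] tcp [468.6  31.2 380.7] tilt 0.7 az 14.3 y [ 0.063 -0.998 -0.002] handle [470.6  31.8 211.7] foot [358.9  24.7 210.3] F [0.6 0.1 0.2] open 42.8
```

>>> {"name": "carry_out", "arguments": {
  "steps": [
    [0,46,0,0,0.7,0,0.5],
    [0,46,-20,0,0,0,0.5],
    [0,46,-40,0,0,0,0.5],
    [1,38,-36,0,0,0,0.5],
    [0,0,0,0,0,0,0.5],
    [0,0,0,0,0,0,0.5]
  ]
}}

```text
t: 22.4
tcp_pos: [469.0, 205.3, 285.1]
tool_rot: [1.0, 0.031, 0.001, -0.002]
wrist_force: [-0.3, 0.2, 0.5]
opening: 42.7
grip_force: 0.0
```

Run:
```python
from h import *
tool();wlook("w3",(300,700),(100,400))
p,d=optics.snapshot("top");cv2.imwrite("pics/t5.png",p);caddy(p)
p,d=optics.snapshot("side");cv2.imwrite("pics/s5.png",p)
```

```text
t 22.4 q [0.19 0.31 1.79 0.   1.04 1.7 ] tcp [469.  205.3 285.1] tilt 0.2 az 58.1 y [ 0.062 -0.998 -0.003] handle [469.3 205.9 116.1] foot [357.5 198.9 115.9] F [-0.3  0.2  0.5] open 42.7
t 22.4 tcp [469.  205.3 285.1] z [ 0.002  0.003 -1.   ]
wood [262.  93.] 118 c [567.3 251.1] yaw 0.2 ends [542.1 251. ] [592.5 251.2]
wood [166. 207.] 1145 c [487.9 318.6] yaw 4.4 ends [426.2 313.8] [544.9 322.9]
wood [243. 210.] 1182 c [487.6 261.5] yaw 3.1 ends [425.6 258.1] [544.1 264.6]
wood [317. 282.] 1735 c [438.6 208.2] yaw 5.1 ends [371.2 202.2] [489.8 212.8]
red [176.  32.] 1457 c [611.  314.1] yaw 3.7 ends [564.1 311. ] [636.1 315.7]
red [174. 146.] 166 c [531.7 311.1] yaw 1.2 ends [511.5 310.7] [543.8 311.4]
blue [314. 176.] 3464 c [514.7 214.9] yaw 4.8 ends [489.2 212.8] [539.2 217. ]
yellow [239.  92.] 3216 c [567.8 266.8] yaw 3.6 ends [543.4 265.2] [592.5 268.3]
bar px [549. 238.] 218 c [ 531.5 -507.7] len 104 caddy yaw 91.4
```

>>> {"name": "carry_out", "arguments": {
  "steps": [
    [2.4,5.9,-50,0,0,1.4,0.5],
    [0,0,-40,0,0,0,0.5],
    [0,0,-18,0,0,0,0.5],
    [0,0,0,0,0,0,0.5],
    [0,0,0,0,0,0,0.0],
    [0,0,0,0,0,0,0.0],
    [0,0,0,0,0,0,0.0],
    [0,0,0,0,0,0,0.0],
    [0,0,40,0,0,0,0.0],
    [0,0,50,0,0,0,0.0],
    [0,0,50,0,0,0,0.0],
    [0,0,50,0,0,0,0.0],
    [0,0,0,0,0,0,0.0]
  ]
}}

```text
t: 24.18
tcp_pos: [472.3, 211.6, 372.0]
tool_rot: [0.999, 0.043, 0.006, -0.003]
wrist_force: [-0.8, 0.7, -1.4]
opening: 13.9
grip_force: 58.9
```

>>> {"name": "carry_out", "arguments": {
  "steps": [
    [-5.5,-30,0,0,0,-2,0.0],
    [-5.5,-41,0,0.3,-5.9,0,0.0],
    [-5.5,-41,0,0.3,-5.9,0,0.0],
    [-5.5,-41,0,0.3,-5.9,0,0.0],
    [-5.5,-41,0,0.3,-5.9,0,0.0],
    [-5.5,-41,0,0.3,-5.9,0,0.0],
    [-5.5,-41,0,0.3,-5.9,0,0.0],
    [-5.5,-41,0,0.3,-5.9,0,0.0],
    [-5.5,-41,0,0.3,-5.9,0,0.0],
    [-5.5,-41,0,0.3,-5.9,0,0.0],
    [-5.5,-41,0,0.3,-5.9,0,0.0],
    [-5.5,-41,0,0.3,-5.9,0,0.0],
    [-5,-30,0,0,0,0,0.0],
    [0,-20,0,0,0,0,0.0],
    [0,0,0,0,0,0,0.0],
    [0,0,0,0,0,0,0.0]
  ]
}}

```text
t: 26.18
tcp_pos: [402.3, -307.1, 366.0]
tool_rot: [0.851, 0.024, 0.525, -0.018]
wrist_force: [-0.5, -0.7, -0.9]
opening: 14.1
grip_force: 59.0
```

```bash
python3 -c "
from h import *
tool()
p,d=optics.snapshot('top');caddy(p)"
```

```text
t 26.2 q [-1.2   0.15  2.07  1.34  1.07 -0.5 ] tcp [ 402.3 -307.1  366. ] tilt 63.4 az 3.6 y [ 0.06  -0.998 -0.006] handle [ 553.1 -297.6  290.3] foot [ 502.9 -300.   190.1] F [-0.5 -0.7 -0.9] open 14.1
bar px [549. 239.] 220 c [ 531.  -507.8] len 104 caddy yaw 91.5
```

>>> {"name": "carry_out", "arguments": {
  "steps": [
    [-2.4,-13.4,0,0.1,-1.6,-0.6,0.0],
    [0,0,0,0,0,0,0.0],
    [0,0,-25,0,0,0,0.0],
    [0,0,-25,0,0,0,0.0],
    [0,0,-20,0,0,0,0.0],
    [0,0,0,0,0,0,0.0],
    [0,0,-20,0,0,0,0.0],
    [0,0,-20,0,0,0,0.0],
    [0,0,-15,0,0,0,0.0],
    [0,0,0,0,0,0,0.0]
  ]
}}

```text
t: 27.48
tcp_pos: [399.8, -322.0, 241.3]
tool_rot: [0.843, 0.019, 0.537, -0.016]
wrist_force: [0.8, 0.7, -0.8]
opening: 14.3
grip_force: 59.0
```

Run:
```python
from h import *
tool()
p,d=optics.snapshot("side");cv2.imwrite("pics/s6.png",cv2.resize(p[90:240,280:430],None,fx=4,fy=4,interpolation=cv2.INTER_CUBIC))
```

```text
t 27.5 q [-1.23  0.42  2.17  1.57  1.05 -0.94] tcp [ 399.8 -322.   241.3] tilt 65.0 az 2.9 y [ 0.048 -0.999 -0.006] handle [ 552.8 -314.2  169.9] foot [ 505.5 -315.9   68.4] F [ 0.8  0.7 -0.8] open 14.3
```

View pics/s6.png

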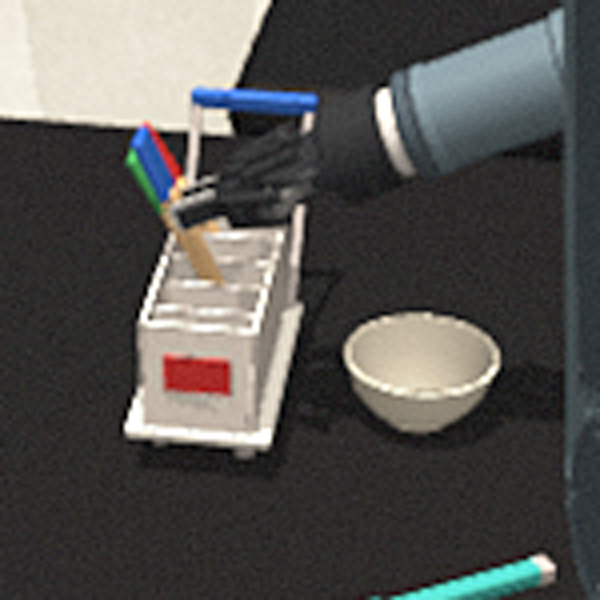

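Crop: blue is at (200,240), in the middle compartment. I'll release it and head for yellow.

>>> {"name": "carry_out", "arguments": {
  "steps": [
    [0,0,-12,0,0,0,0.0],
    [0,0,-9,0,0,0,0.0],
    [0,0,0,0,0,0,0.0],
    [0,0,0,0,0,0,0.28],
    [0,0,0,0,0,0,0.28],
    [0,0,0,0,0,0,0.28],
    [-20,-1,9,0,0,0,0.28],
    [-30,-1,14,0,0,0,0.28],
    [-30,-1,14,0,0,0,0.4],
    [0,20,40,-0.35,7.2,0,0.4],
    [0,40,40,-0.35,7.2,0,0.4],
    [20,40,30,-0.35,7.2,0,0.4],
    [20,42,10,-0.35,7.2,0,0.4],
    [20,42,5,-0.35,7.2,0,0.4],
    [20,42,0,-0.35,7.2,0,0.4],
    [20,42,0,-0.35,7.2,0,0.5],
    [20,42,0,-0.35,7.2,0,0.5],
    [20,42,0,-0.35,7.3,0,0.5],
    [20,42,0,0,0,0.2,0.5]
  ]
}}

```text
t: 29.9
tcp_pos: [474.6, 57.7, 377.1]
tool_rot: [1.0, 0.024, 0.017, -0.006]
wrist_force: [1.0, -1.0, 0.6]
opening: 42.8
grip_force: 0.0
```

>>> {"name": "carry_out", "arguments": {
  "steps": [
    [10,46,0,0,0.3,0,0.5],
    [10,46,-5,0,0,0,0.5],
    [10,46,-20,0,0,0,0.5],
    [10,46,-30,0,0,0,0.5],
    [5,25,-41,0,0,0,0.5],
    [0,0,0,0,0,0,0.5],
    [0,0,0,0,0,0,0.5]
  ]
}}

```text
t: 30.78
tcp_pos: [518.9, 264.4, 282.0]
tool_rot: [1.0, 0.023, 0.016, -0.006]
wrist_force: [0.2, 0.3, 0.4]
opening: 43.1
grip_force: 0.0
```

Run:
```python
from h import *
tool();wlook("w4",(300,700),(200,400))
p,d=optics.snapshot("top");cv2.imwrite("pics/t6.png",p);caddy(p)
```

```text
t 30.8 q [0.28 0.41 1.63 0.   1.06 1.8 ] tcp [518.9 264.4 282. ] tilt 1.9 az 23.3 y [ 0.047 -0.999 -0.012] handle [524.2 266.7 113.1] foot [412.3 261.5 109.6] F [0.2 0.3 0.4] open 43.1
t 30.77 tcp [518.9 264.4 282. ] z [ 0.031  0.013 -0.999]
wood [328. 282.] 1922 c [498.  263.1] yaw -0.4 ends [425.3 263.6] [593.8 262.3]
wood [245. 258.] 666 c [513.9 321.8] yaw 3.0 ends [473.  319.6] [545.3 323.5]
red [253. 106.] 1906 c [617.  317.3] yaw -0.0 ends [577.8 317.3] [641.1 317.3]
red [256. 230.] 129 c [534.5 313.9] yaw 1.3 ends [517.5 313.5] [545.  314.1]
yellow [326. 181.] 3486 c [569.4 267.9] yaw 3.4 ends [544.4 266.4] [593.8 269.3]
bar px [549. 238.] 220 c [ 531.3 -507.7] len 104 caddy yaw 91.5
```

>>> {"name": "carry_out", "arguments": {
  "steps": [
    [7,0.9,-40,-0.75,1.75,0.6,0.5],
    [0,0,-46,0,0,0,0.5],
    [0,0,-20,0,0,0,0.5],
    [0,0,0,0,0,0,0.5],
    [0,0,0,0,0,0,0.0],
    [0,0,0,0,0,0,0.0],
    [0,0,0,0,0,0,0.0],
    [0,0,0,0,0,0,0.0],
    [0,0,40,0,0,0,0.0],
    [0,0,50,0,0,0,0.0],
    [0,0,50,0,0,0,0.0],
    [0,0,54,0,0,0,0.0],
    [0,0,0,0,0,0,0.0]
  ]
}}

```text
t: 32.5
tcp_pos: [526.8, 266.2, 375.8]
tool_rot: [1.0, 0.029, 0.006, -0.002]
wrist_force: [0.6, 0.1, -0.3]
opening: 14.2
grip_force: 59.5
```

>>> {"name": "carry_out", "arguments": {
  "steps": [
    [-9,-39.5,0,0,0,2.7,0.0],
    [-9,-39.5,0,0.62,-5.88,0,0.0],
    [-9,-39.5,0,0.62,-5.88,0,0.0],
    [-9,-39.5,0,0.62,-5.88,0,0.0],
    [-9,-39.5,0,0.62,-5.88,0,0.0],
    [-9,-39.5,0,0.62,-5.88,0,0.0],
    [-9,-39.5,0,0.62,-5.88,0,0.0],
    [-9,-39.5,0,0.62,-5.88,0,0.0],
    [-9,-39.5,0,0.62,-5.88,0,0.0],
    [-9,-39.5,0,0.62,-5.88,0,0.0],
    [-9,-39.5,0,0.62,-5.88,0,0.0],
    [-9,-39.5,0,0.62,-5.88,0,0.0],
    [-9,-39.5,0,0,0,0,0.0],
    [-9,-39.5,0,0,0,0,0.0],
    [0,0,0,0,0,0,0.0],
    [0,0,0,0,0,0,0.0]
  ]
}}

```text
t: 34.5
tcp_pos: [404.0, -267.7, 367.6]
tool_rot: [0.856, 0.046, 0.514, -0.033]
wrist_force: [0.1, -0.0, -0.1]
opening: 14.1
grip_force: 59.6
```

```bash
python3 -c "
from h import *
tool()
p,d=optics.snapshot('top');caddy(p)"
```

```text
t 34.5 q [-1.16  0.1   2.11  1.31  1.07 -0.48] tcp [ 404.  -267.7  367.6] tilt 61.9 az 6.8 y [ 0.113 -0.994 -0.009] handle [ 552.1 -250.1  288.2] foot [ 499.6 -255.2  189.3] F [ 0.1 -0.  -0.1] open 14.1
bar px [549. 238.] 218 c [ 531.4 -507.8] len 104 caddy yaw 91.5
```

>>> {"name": "carry_out", "arguments": {
  "steps": [
    [-5,-19.7,0,0.33,-3.1,-0.8,0.0],
    [0,0,0,0,0,0,0.0],
    [0,0,-25,0,0,0,0.0],
    [0,0,-25,0,0,0,0.0],
    [0,0,-20,0,0,0,0.0],
    [0,0,0,0,0,0,0.0],
    [0,0,-20,0,0,0,0.0],
    [0,0,-20,0,0,0,0.0],
    [0,0,-16,0,0,0,0.0],
    [0,0,0,0,0,0,0.0]
  ]
}}

```text
t: 35.8
tcp_pos: [399.5, -287.4, 242.3]
tool_rot: [0.842, 0.04, 0.537, -0.031]
wrist_force: [0.9, -0.3, -0.6]
opening: 13.6
grip_force: 59.5
```

Run:
```python
from h import *
tool()
p,d=optics.snapshot("side");cv2.imwrite("pics/s7.png",cv2.resize(p[90:240,280:430],None,fx=4,fy=4,interpolation=cv2.INTER_CUBIC))
```

```text
t 35.8 q [-1.2   0.39  2.21  1.56  1.07 -0.96] tcp [ 399.5 -287.4  242.3] tilt 65.1 az 6.0 y [ 0.101 -0.995 -0.009] handle [ 551.9 -271.3  171.1] foot [ 504.9 -275.2   69.6] F [ 0.9 -0.3 -0.6] open 13.6
```

View pics/s7.png

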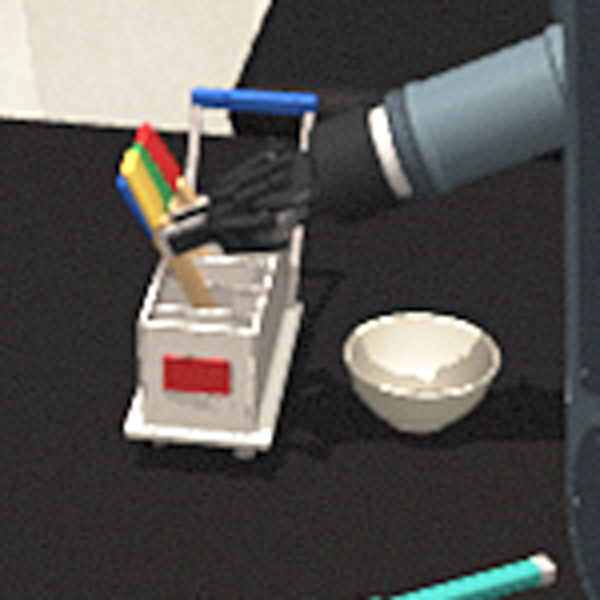

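Crop: yellow is at (195,275), in the fourth compartment. I'll release it and fetch white.

>>> {"name": "carry_out", "arguments": {
  "steps": [
    [0,0,-12,0,0,0,0.0],
    [0,0,-10,0,0,0,0.0],
    [0,0,0,0,0,0,0.0],
    [0,0,0,0,0,0,0.28],
    [0,0,0,0,0,0,0.28],
    [0,0,0,0,0,0,0.28],
    [-20,-2,9,0,0,0,0.28],
    [-30,-3,14,0,0,0,0.28],
    [-30,-3,14,0,0,0,0.4],
    [0,20,40,-0.7,7.2,0,0.4],
    [0,40,40,-0.7,7.2,0,0.4],
    [20,40,30,-0.7,7.2,0,0.4],
    [20,42,10,-0.7,7.2,0,0.4],
    [20,42,5,-0.7,7.2,0,0.4],
    [20,42,0,-0.7,7.2,0,0.4],
    [20,42,0,-0.7,7.2,0,0.5],
    [20,42,0,-0.7,7.2,0,0.5],
    [20,42,0,-0.7,7.3,0,0.5],
    [20,42,0,0,0,-1.6,0.5]
  ]
}}

```text
t: 38.22
tcp_pos: [472.5, 82.3, 375.3]
tool_rot: [0.999, 0.031, 0.021, -0.01]
wrist_force: [0.3, -0.6, -0.2]
opening: 42.9
grip_force: 0.0
```

>>> {"name": "carry_out", "arguments": {
  "steps": [
    [10,46,0,0,0.6,0,0.5],
    [10,46,-5,0,0,0,0.5],
    [10,46,-20,0,0,0,0.5],
    [10,46,-30,0,0,0,0.5],
    [10,40,-40,0,0,0,0.5],
    [0,0,0,0,0,0,0.5],
    [0,0,0,0,0,0,0.5]
  ]
}}

```text
t: 39.1
tcp_pos: [521.6, 304.1, 280.6]
tool_rot: [0.999, 0.031, 0.017, -0.01]
wrist_force: [0.4, -0.8, 0.0]
opening: 42.9
grip_force: 0.0
```

Run:
```python
from h import *
tool();wlook("w5",(300,700),(200,400))
p,d=optics.snapshot("top");cv2.imwrite("pics/t7.png",p);caddy(p)
```

```text
t 39.1 q [0.34 0.45 1.58 0.01 1.07 1.84] tcp [521.6 304.1 280.6] tilt 2.2 az 33.0 y [ 0.063 -0.998 -0.019] handle [527.1 307.7 111.8] foot [415.4 300.8 107.9] F [ 0.4 -0.8  0. ] open 42.9
t 39.1 tcp [521.6 304.1 280.6] z [ 0.033  0.021 -0.999]
wood [303. 291.] 1648 c [494.6 321.3] yaw 4.2 ends [426.7 316.3] [545.4 325. ]
red [316. 111.] 1979 c [617.9 319.6] yaw -1.8 ends [584.8 320.6] [641.5 318.9]
red [315. 235.] 100 c [536.3 315.6] yaw 1.8 ends [521.1 315.2] [544.7 315.9]
bar px [549. 238.] 217 c [ 531.4 -507.7] len 104 caddy yaw 91.3
```

>>> {"name": "carry_out", "arguments": {
  "steps": [
    [5.3,19.5,-40,-1.2,1.85,0.6,0.5],
    [0,0,-45,0,0,0,0.5],
    [0,0,-20,0,0,0,0.5],
    [0,0,0,0,0,0,0.5],
    [0,0,0,0,0,0,0.0],
    [0,0,0,0,0,0,0.0],
    [0,0,0,0,0,0,0.0],
    [0,0,0,0,0,0,0.0],
    [0,0,40,0,0,0,0.0],
    [0,0,50,0,0,0,0.0],
    [0,0,50,0,0,0,0.0],
    [0,0,54,0,0,0,0.0],
    [0,0,0,0,0,0,0.0]
  ]
}}

```text
t: 40.83
tcp_pos: [527.9, 324.4, 376.3]
tool_rot: [0.999, 0.036, 0.006, -0.003]
wrist_force: [-0.3, 0.3, -1.1]
opening: 14.2
grip_force: 59.5
```

>>> {"name": "carry_out", "arguments": {
  "steps": [
    [-8.5,-38.5,0,0,0,3.8,0.0],
    [-8.5,-38.5,0,0.77,-5.45,0,0.0],
    [-8.5,-38.5,0,0.77,-5.45,0,0.0],
    [-8.5,-38.5,0,0.77,-5.45,0,0.0],
    [-8.5,-38.5,0,0.77,-5.45,0,0.0],
    [-8.5,-38.5,0,0.77,-5.45,0,0.0],
    [-8.5,-38.5,0,0.77,-5.45,0,0.0],
    [-8.5,-38.5,0,0.77,-5.45,0,0.0],
    [-8.5,-38.5,0,0.77,-5.45,0,0.0],
    [-8.5,-38.5,0,0.77,-5.45,0,0.0],
    [-8.5,-38.5,0,0.77,-5.45,0,0.0],
    [-8.5,-38.5,0,0.77,-5.45,0,0.0],
    [-8.5,-38.5,0,0.77,-5.45,0,0.0],
    [-8.5,-38.5,0,0,0,0,0.0],
    [-8.5,-30,0,0,0,0,0.0],
    [0,0,0,0,0,0,0.0],
    [0,0,0,0,0,0,0.0]
  ]
}}

```text
t: 42.95
tcp_pos: [404.1, -222.4, 367.8]
tool_rot: [0.852, 0.062, 0.518, -0.043]
wrist_force: [0.1, 0.1, -1.0]
opening: 14.0
grip_force: 59.6
```

```bash
python3 -c "
from h import *
tool()
p,d=optics.snapshot('top');caddy(p)"
```

```text
t 43.0 q [-1.11  0.05  2.17  1.33  1.06 -0.5 ] tcp [ 404.1 -222.4  367.8] tilt 62.6 az 8.9 y [ 0.15  -0.989 -0.01 ] handle [ 552.4 -199.1  290.1] foot [ 501.4 -205.9  190.6] F [ 0.1  0.1 -1. ] open 14.0
bar px [549. 239.] 221 c [ 531.1 -507.8] len 104 caddy yaw 91.6
```

>>> {"name": "carry_out", "arguments": {
  "steps": [
    [-5.2,-15,0,0.33,-2.4,-0.9,0.0],
    [0,-16.4,0,0,0,0,0.0],
    [0,0,0,0,0,0,0.0],
    [0,0,-25,0,0,0,0.0],
    [0,0,-25,0,0,0,0.0],
    [0,0,-20,0,0,0,0.0],
    [0,0,0,0,0,0,0.0],
    [0,0,-20,0,0,0,0.0],
    [0,0,-20,0,0,0,0.0],
    [0,0,-16,0,0,0,0.0],
    [0,0,0,0,0,0,0.0]
  ]
}}

```text
t: 44.38
tcp_pos: [399.4, -254.4, 242.4]
tool_rot: [0.841, 0.054, 0.536, -0.04]
wrist_force: [-0.5, 0.2, 0.8]
opening: 13.8
grip_force: 59.6
```

Run:
```python
from h import *
tool()
p,d=optics.snapshot("side");cv2.imwrite("pics/s8.png",cv2.resize(p[90:240,280:430],None,fx=4,fy=4,interpolation=cv2.INTER_CUBIC))
```

```text
t 44.4 q [-1.17  0.37  2.26  1.57  1.07 -0.99] tcp [ 399.4 -254.4  242.4] tilt 65.1 az 8.0 y [ 0.135 -0.991 -0.01 ] handle [ 551.2 -233.   171.2] foot [ 504.3 -238.4   69.6] F [-0.5  0.2  0.8] open 13.8
```

View pics/s8.png

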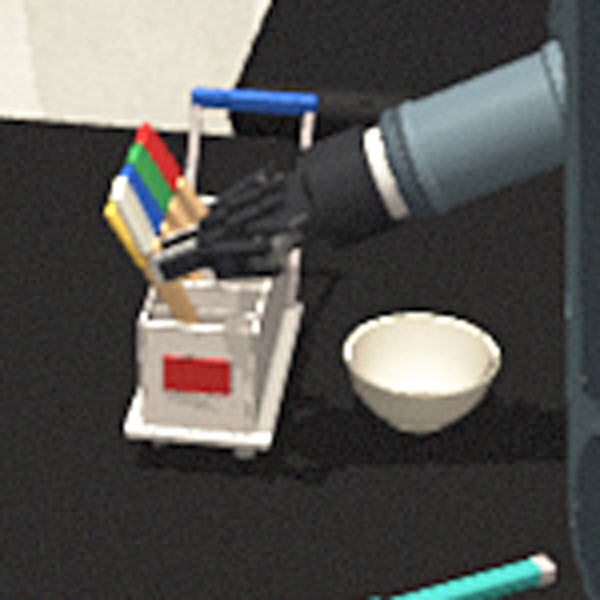

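Crop: white is at (180,305), in the front compartment. I'll release it, then go over the bar.

>>> {"name": "carry_out", "arguments": {
  "steps": [
    [0,0,-12,0,0,0,0.0],
    [0,0,-10,0,0,0,0.0],
    [0,0,0,0,0,0,0.0],
    [0,0,0,0,0,0,0.28],
    [0,0,0,0,0,0,0.28],
    [0,0,0,0,0,0,0.28],
    [-20,-3,9,0,0,0,0.28],
    [-30,-4,14,0,0,0,0.28],
    [-30,-4,14,0,0,0,0.4],
    [0,0,45,-0.9,6.6,0,0.4],
    [0,0,45,-0.9,6.6,0,0.4],
    [0,-20,45,-0.9,6.6,0,0.4],
    [20,-30,30,-0.9,6.6,0,0.4],
    [20,-30,10,-0.9,6.6,0,0.4],
    [30,-30,0,-0.9,6.6,0,0.4],
    [30,-30,0,-0.9,6.6,0,0.4],
    [30,-30,0,-0.9,6.6,0,0.4],
    [30,-30,0,-0.9,6.6,0,0.4],
    [30,-30,0,-0.7,5,0,0.4],
    [10,-12,0,0,0,-6.6,0.4]
  ]
}}

```text
t: 46.92
tcp_pos: [521.2, -508.2, 429.8]
tool_rot: [1.0, 0.006, 0.0, -0.002]
wrist_force: [-0.5, 0.4, 0.8]
opening: 34.0
grip_force: 0.0
```

```bash
cat >> h.py <<'E'
def wbar(s,q,zz=180):
    hsv=cv2.cvtColor(q,cv2.COLOR_BGR2HSV)
    for a,c,b in blobs(mask(hsv,RNG['blue']),300):
        ys,xs=np.nonzero(b);P=wcast(np.c_[xs,ys],zz,s)[:,:2];print("bar",c.round(),a,cv2.minAreaRect(P.astype(np.float32)))
E
python3 - <<'E'
from h import *
s=tool();q,d=optics.snapshot("wrist");wbar(s,q)
E
```

```text
t 46.9 q [-0.93  0.58  0.98  0.    1.58  0.63] tcp [ 521.2 -508.2  429.8] tilt 0.3 az 88.8 y [ 0.011 -1.    -0.005] handle [ 521.2 -507.4  260.8] foot [ 409.2 -508.7  260.7] F [-0.5  0.4  0.8] open 34.0
bar [ 52. 161.] 1265 ((587.5313720703125, -314.9014892578125), (67.05926513671875, 23.456157684326172), 62.959800720214844)
bar [324. 230.] 3035 ((530.7032470703125, -507.92041015625), (102.82875061035156, 13.035676002502441), 1.0582499504089355)
```

>>> {"name": "carry_out", "arguments": {
  "steps": [
    [9.5,0,-40,0,0,0.5,0.4],
    [0,0,-40,0,0,0,0.4],
    [0,0,-26,0,0,0,0.4],
    [0,0,0,0,0,0,0.4],
    [0,0,0,0,0,0,0.0],
    [0,0,0,0,0,0,0.0],
    [0,0,0,0,0,0,0.0],
    [0,0,0,0,0,0,0.0]
  ],
  "grip_force": 60
}}

```text
t: 47.98
tcp_pos: [528.8, -508.0, 327.7]
tool_rot: [1.0, 0.011, 0.002, 0.0]
wrist_force: [-1.4, -1.9, 4.8]
opening: 10.9
grip_force: 61.8
```

Run:
```python
from h import *
s=tool()
p,d=optics.snapshot("top");cv2.imwrite("pics/t8.png",p)
hsv=cv2.cvtColor(p,cv2.COLOR_BGR2HSV)
m=cv2.inRange(hsv,(0,0,150),(180,50,255))|mask(hsv,RNG['red'])
m[:185]=0;m[265:]=0;m[:,:215]=0;m[:,330:]=0
b=max(blobs(m),key=lambda b:b[0]);cs,_=cv2.findContours(b[2].astype(np.uint8),0,2);print(b[:2])
P=cast(cs[0].reshape(-1,2),0)[:,:2];r=cv2.minAreaRect(P.astype(np.float32));print("mat",r)
mr=mask(hsv,RNG['red'])*0+mask(hsv,RNG['red']);
for a,c,bb in blobs(mr,40):
    if 200<c[0]<330: print("stripe",c,a,cast(c,0).round(1))
side,_=optics.snapshot("side")
cv2.imwrite("pics/v8.png",np.hstack([cv2.resize(p[180:280,400:580],(450,250)),cv2.resize(side[90:215,270:445],(350,250))]))
```

```text
t 48.0 q [-0.92  0.64  1.13  0.    1.37  0.63] tcp [ 528.8 -508.   327.7] tilt 0.2 az -0.1 y [ 0.021 -1.     0.   ] handle [ 529.5 -508.   158.7] foot [ 417.5 -510.4  158.3] F [-1.4 -1.9  4.8] open 10.9
(np.int32(4069), array([268.88252642, 222.55296142]))
mat ((571.5474853515625, 214.3011474609375), (231.24264526367188, 142.46240234375), 87.51712036132812)
stripe [231.23584906 219.48427673] 318 [[577.  320.9   0. ]]
```

View pics/v8.png

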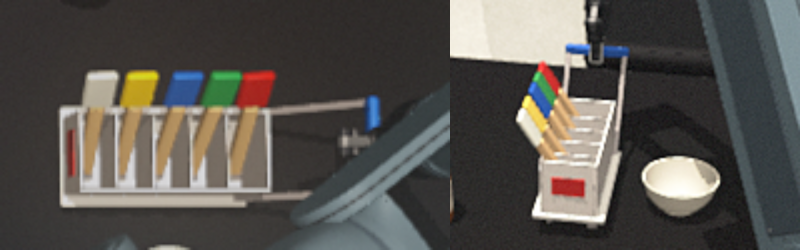

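The views show all five blades up in the five compartments and the gripper on the bar. The mat is at (571.5, 214.3), yaw 87.5°. I'll push forward and check partway.

>>> {"name": "carry_out", "arguments": {
  "steps": [
    [0,3,0,0,0,0,0.0],
    [0.2,6,0,0,0,-0.2,0.0],
    [0.2,9,0,0,0,-0.2,0.0],
    [0.3,11.5,0,0,0,-0.25,0.0],
    [0.3,11.5,0,0,0,-0.25,0.0],
    [0.3,11.5,0,0,0,-0.25,0.0],
    [0.3,11.5,0,0,0,-0.25,0.0],
    [0.3,11.5,0,0,0,-0.25,0.0],
    [0.3,11.5,0,0,0,-0.25,0.0],
    [0.3,11.5,0,0,0,-0.25,0.0],
    [0.3,11.5,0,0,0,-0.25,0.0],
    [0.3,11.5,0,0,0,-0.25,0.0],
    [0.3,11.5,0,0,0,-0.25,0.0],
    [0.3,11.5,0,0,0,-0.25,0.0],
    [0.3,11.5,0,0,0,-0.25,0.0],
    [0.3,11.5,0,0,0,-0.25,0.0],
    [0.3,11.5,0,0,0,0,0.0],
    [0,9,0,0,0,0,0.0],
    [0,5,0,0,0,0,0.0],
    [0,0,0,0,0,0,0.0]
  ]
}}

```text
t: 50.58
tcp_pos: [534.0, -314.4, 327.7]
tool_rot: [1.0, -0.021, 0.003, -0.001]
wrist_force: [1.0, 0.5, 6.6]
opening: 10.8
grip_force: 62.0
```

```bash
cat >> h.py <<'E'
def rim(p,d,x0,x1):
    c=optics.camera_info("top");K=c["intrinsics"];v,u=np.mgrid[170:290,x0:x1];zz=d[170:290,x0:x1]
    X=np.stack([(u-K[0,2])*zz/K[0,0],(v-K[1,2])*zz/K[1,1],zz],-1).reshape(-1,3);W=(X-c["t"])@c["R"]
    g=(W[:,2]>22)&(W[:,2]<48);m=W[g]
    print("plate+",cv2.minAreaRect(m[:,:2].astype(np.float32)));g=abs(W[:,2]-128)<8;print("rim",g.sum(),cv2.minAreaRect(W[g][:,:2].astype(np.float32)))
    hsv=cv2.cvtColor(p,cv2.COLOR_BGR2HSV)
    for a,cc,b in blobs(mask(hsv,RNG['blue']),30):
        if x0<cc[0]: print("blue px",cc.round(),a)
E
python3 - <<'E'
from h import *
s=tool();p,d=optics.snapshot("top");cv2.imwrite("pics/t9.png",p)
q,_=optics.snapshot("wrist");wbar(s,q)
rim(p,d,300,470)
cv2.imwrite("pics/v9.png",cv2.resize(p[180:300,280:520],(800,400),interpolation=cv2.INTER_CUBIC))
E
```

```text
t 50.6 q [-0.71  0.44  1.47  0.01  1.23  0.9 ] tcp [ 534.  -314.4  327.7] tilt 0.4 az 8.3 y [-0.043 -0.999 -0.001] handle [ 535.1 -314.2  158.7] foot [ 423.2 -309.4  158. ] F [1.  0.5 6.6] open 10.8
bar [323. 341.] 3786 ((541.4964599609375, -314.6245422363281), (11.928995132446289, 94.65006256103516), 87.00111389160156)
plate+ ((620.5172119140625, -122.4100341796875), (340.2080078125, 312.3707275390625), 25.915075302124023)
rim 566 ((546.2387084960938, -154.76234436035156), (258.97869873046875, 92.51826477050781), 87.04741668701172)
blue px [398. 205.] 173
blue px [473. 218.] 36
```

View pics/v9.png

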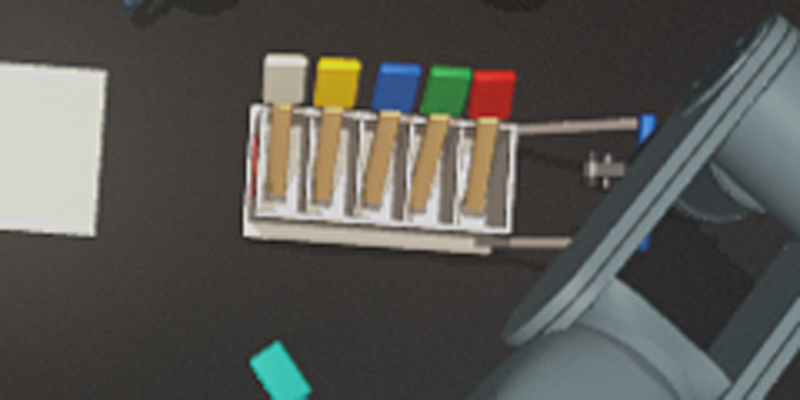

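Crop: the loaded caddy is rolling straight, with rim corners at about (253,104), (517,124), (512,233) and (252,213), all five blades up, and the mat ahead at left.

Run:
```python
from h import *
c=np.array([(253,104),(517,124),(512,233),(252,213)])*0.3+(280,180)
P=cast(c,130)[:,:2];f=P[[0,3]].mean(0)-P[[1,2]].mean(0);print(P.round(1),P.mean(0).round(1),np.hypot(*f),np.degrees(np.arctan2(f[1],f[0])))
```

```text
[[ 593.7  -22.1]
 [ 583.5 -229.3]
 [ 497.9 -226.5]
 [ 508.2  -23.2]] [ 545.8 -125.3] 205.50653792148046 87.1390546332715
```

>>> {"name": "carry_out", "arguments": {
  "steps": [
    [0.3,4,0,0,0,0,0.0],
    [0.7,9,0,0,0,0,0.0],
    [1,13,0,0,0,0,0.0],
    [1,14,0,0,0,0,0.0],
    [1,14,0,0,0,0,0.0],
    [1,14,0,0,0,0,0.0],
    [1,14,0,0,0,0,0.0],
    [1,14,0,0,0,0,0.0],
    [1,14,0,0,0,0,0.0],
    [1,14,0,0,0,0,0.0],
    [1,14,0,0,0,0,0.0],
    [1,14,0,0,0,0,0.0],
    [1,14,0,0,0,0,0.0],
    [1,14,0,0,0,0,0.0],
    [1,14,0,0,0,0,0.0],
    [1,14,0,0,0,0,0.0],
    [1,14,0,0,0,0,0.0],
    [0.8,11,0,0,0,0,0.0],
    [0.4,7,0,0,0,0,0.0],
    [0,0,0,0,0,0,0.0]
  ]
}}

```text
t: 53.18
tcp_pos: [551.0, -74.0, 327.5]
tool_rot: [1.0, -0.021, 0.003, -0.001]
wrist_force: [0.4, 0.6, 7.1]
opening: 11.0
grip_force: 62.1
```

Run:
```python
from h import *
s=tool();p,d=optics.snapshot("top");cv2.imwrite("pics/t10.png",p)
q,_=optics.snapshot("wrist");wbar(s,q)
K=optics.camera_info("top");K,R,t=K["intrinsics"],K["R"],K["t"]
v,u=np.mgrid[150:300,200:420];zz=d[150:300,200:420]
X=np.stack([(u-K[0,2])*zz/K[0,0],(v-K[1,2])*zz/K[1,1],zz],-1).reshape(-1,3);W=(X-t)@R
g=(abs(W[:,2]-129)<4)&(W[:,0]>440)&(W[:,0]<660);im=np.zeros((150,220),np.uint8);im.reshape(-1)[g]=255
cv2.imwrite("pics/m10.png",im)
b=max(blobs(cv2.dilate(im,np.ones((3,3))),10),key=lambda b:b[0]);G=g&b[2].reshape(-1)
print(g.sum(),cv2.minAreaRect(W[G][:,:2].astype(np.float32)))
# white bin rim colour mask, cast at 130
hsv=cv2.cvtColor(p,cv2.COLOR_BGR2HSV);m=cv2.inRange(hsv,(0,0,150),(180,40,255))
```

```text
t 53.2 q [-0.34  0.33  1.63  0.    1.17  1.28] tcp [551.  -74.  327.5] tilt 0.4 az 21.5 y [-0.042 -0.999 -0.003] handle [552.  -73.6 158.5] foot [440.1 -68.9 157.8] F [0.4 0.6 7.1] open 11.0
bar [324. 328.] 4590 ((558.5596923828125, -74.17045593261719), (11.979109764099121, 94.49529266357422), 87.7707290649414)
314 ((558.162109375, 115.52310943603516), (201.3542938232422, 83.93339538574219), 86.11841583251953)
```

>>> {"name": "carry_out", "arguments": {
  "steps": [
    [0.5,4,0,0,0,0,0.0],
    [1,8,0,0,0,0,0.0],
    [1.3,11,0,0,0,0,0.0],
    [1.3,12,0,0,0,0,0.0],
    [1.3,12,0,0,0,0,0.0],
    [1.3,12,0,0,0,0,0.0],
    [1.3,12,0,0,0,0,0.0],
    [1,11,0,0,0,0,0.0],
    [1,9,0,0,0,0,0.0],
    [0.6,5,0,0,0,0,0.0],
    [0.3,2.5,0,0,0,0,0.0],
    [0,0,0,0,0,0,0.0],
    [0,0,0,0,0,0,0.0]
  ]
}}

```text
t: 54.9
tcp_pos: [561.7, 24.1, 327.5]
tool_rot: [1.0, -0.021, 0.003, -0.001]
wrist_force: [-1.5, -0.4, 7.9]
opening: 10.6
grip_force: 62.3
```

```bash
cat > m.py <<'E'
from h import *
s=tool();p,d=optics.snapshot("top");cv2.imwrite("pics/t11.png",p)
q,_=optics.snapshot("wrist");wbar(s,q)
K=optics.camera_info("top");K,R,t=K["intrinsics"],K["R"],K["t"]
v,u=np.mgrid[150:300,180:420];zz=d[150:300,180:420]
X=np.stack([(u-K[0,2])*zz/K[0,0],(v-K[1,2])*zz/K[1,1],zz],-1).reshape(-1,3);W=(X-t)@R
g=(abs(W[:,2]-129)<4)&(W[:,0]>440)&(W[:,0]<660);im=np.zeros((150,240),np.uint8);im.reshape(-1)[g]=255
b=max(blobs(cv2.dilate(im,np.ones((3,3))),10),key=lambda b:b[0]);G=g&b[2].reshape(-1)
r=cv2.minAreaRect(W[G][:,:2].astype(np.float32));print(g.sum(),r)
E
python3 m.py
```

```text
t 54.9 q [-0.16  0.34  1.62  0.    1.18  1.45] tcp [561.7  24.1 327.5] tilt 0.3 az 26.3 y [-0.042 -0.999 -0.003] handle [562.5  24.6 158.5] foot [450.6  29.3 157.9] F [-1.5 -0.4  7.9] open 10.6
bar [323. 325.] 4803 ((569.053466796875, 24.040964126586914), (11.91380500793457, 94.54092407226562), 87.9901351928711)
325 ((570.0792236328125, 213.31478881835938), (200.48370361328125, 85.92704772949219), 87.65856170654297)
```

>>> {"name": "carry_out", "arguments": {
  "steps": [
    [0,0,0,0,0,0,0.2],
    [0,0,0,0,0,0,0.35],
    [0,0,0,0,0,0,0.35],
    [0,0,20,0,0,0,0.35],
    [0,0,40,0,0,0,0.35],
    [0,0,50,0,0,0,0.35],
    [-20,-50,30,0,0,0,0.35],
    [-30,-60,0,0,0,0,0.35],
    [-30,-60,0,0,0,0,0.35],
    [-30,-60,0,0,0,0,0.35],
    [0,0,0,0,0,0,0.35],
    [0,0,0,0,0,0,0.35]
  ]
}}

```text
t: 56.5
tcp_pos: [457.5, -193.8, 465.7]
tool_rot: [1.0, -0.022, 0.001, -0.002]
wrist_force: [0.2, -0.1, 0.5]
opening: 30.2
grip_force: 0.0
```

```bash
python3 m.py
python3 - <<'E'
from h import *
p,d=optics.snapshot("top");caddy(p)
s,_=optics.snapshot("side")
cv2.imwrite("pics/f.png",np.hstack([cv2.resize(p[170:290,190:370],(400,267)),cv2.resize(s[170:370,190:440],(334,267))]))
E
```

```text
t 56.5 q [-0.63  0.13  1.55  0.    1.46  0.99] tcp [ 457.5 -193.8  465.7] tilt 0.3 az 53.3 y [-0.044 -0.999 -0.004] handle [ 457.9 -193.2  296.7] foot [ 346.  -188.3  296.5] F [ 0.2 -0.1  0.5] open 30.2
bar [ 63. 125.] 1149 ((560.8472900390625, 18.488182067871094), (20.85430335998535, 103.48577880859375), 87.5903091430664)
342 ((569.4188842773438, 213.67434692382812), (200.60935974121094, 85.14290618896484), 88.18241882324219)
bar px [339. 220.] 199 c [563.7  23.3] len 102 caddy yaw 87.6
```

View pics/f.png

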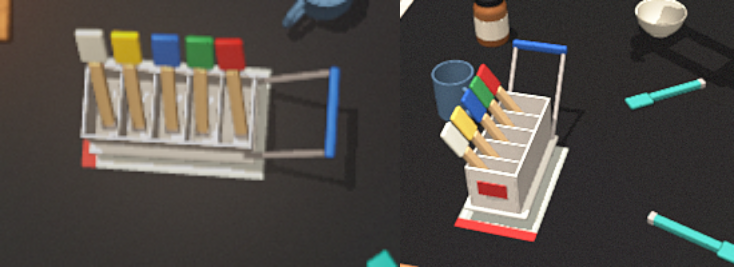

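The final view shows the caddy centred and square on the mat with its nose at the red stripe, all five spatulas up, and the mug, jar and bowl undisturbed.

```bash
python3 -c "
from plant import arm
print(arm.job_done())"
```

```text
the job is handed in; nothing more can be done
None
```

I handed the job in at about 57 s: all five spatulas stand in the caddy, which is parked on the mat within about 3 mm and 1° of target by my own camera measurements; no verdict came back, and I never measured the castor angles directly.

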